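Lock out the decorating wheel, clear it, and reset the stop

ROBOT

A 7-joint arm with a two-finger parallel gripper is mounted at the origin on the work surface. World frame = base frame: x ahead of the robot, y to its left, z up, the work surface at z = 0. Lengths are in m, angles in degrees, forces in N, time in s.
With the tool pointing down it reaches from about 0.425 to 0.875 m from the base axis. Payload 4.7 kg.
Tool frame: the origin (TCP) lies on the centre line of the jaws, within the pads' length; the fingertips stand 25 mm ahead of it and the grasp point (between the pads) lies 6 mm ahead of it; z points along the fingers, y is the direction in which the jaws open and shut (so a half turn about z gives the same grasp; the last joint's range is limited). The gripper opens to 87 mm and grips with 3 to 60 N. Pads are 19 mm wide; open, the fingers measure 117 mm over their backs; the gripper's body (75 mm by 190 mm) begins 51 mm behind the grasp point.
Start: joints at [72.485, 18.392, -4.016, 83.108, 1.295, 78.541, -3.26], TCP at [0.204, -0.617, 0.248] pointing down, gripper open.
Joint ranges: [-163.93, 163.93], [-17.29, 119.83], [-79.2, 71.16], [3.27, 140.29], [-89.18, 269.18], [5.43, 117.66], [-154.24, 154.24]. Speed limits (degrees/s): [147.25, 147.25, 180, 180, 180, 180, 180].

INTERFACE

Orientations are given as [roll, pitch, yaw] about the fixed x, y, z axes, in that order (R = Rz(yaw) Ry(pitch) Rx(roll)).
In Python, from cell import env gives the robot as it stands.
- The arm moves only by the shell command python3 -m creep 'ROWS' [OPENING] [FORCE]. ROWS is JSON, a list of rows, each an object of numbers: "tx", "ty", "tz": the shift along the tool's x, y, z in m; "rx", "ry", "rz": the turn, a rotation vector about the tool's x, y, z in degrees. In form: [{"tx": .., "ty": .., "tz": .., "rx": .., "ry": .., "rz": ..}, ...]. A call has 1 to 20 rows; each row shifts and turns the commanded pose from where the row before left it, along the tool's axes as they then stand; what a row does not reach is not made up. A row lasts 1/8 s, in which the tool goes at most 62.5 mm and 10.7 degrees, less where a joint would pass 70% of its speed; a pose out of reach is approached as far as the arm can. A call is refused whole if a number of a shift passes 0.0625 or a number of a turn 10.7, either way. A call with a gripper value outside its range is refused whole. OPENING is the finger opening in m, from 0 to 0.087, set as the call begins (- or left out, the last holds). The fingers move at their own pace and stop on an object; FORCE is the grip in N (left out, the last holds). Time passes only in rows, so rows that do not move let the fingers close. It gives the time, the measured TCP pose, the force and the opening at its end, in the units of the state.
- env.get_obs(): the state, without advancing time (a new reading comes with each control period).
- env.read_camera(name): name is "scene" or "top" or "wrist"; returns a dict with "pixels" (420x560x3 uint8, red, green, blue), "intrinsics" (3x3 intrinsics, pixels), "R" (3x3) and "t" (3): a world point X has camera coordinates R X + t. Camera axes: x right, y down, z forward; pixel columns grow to the right and rows downward; lengths in m; the calibration is good to about 2 mm. A picture is of the moment at which its call begins. There is no depth.
- env.sign_off(): hands the job in, once; it reports no verdict.
The state is a dict: "time_s": time; "qpos": joint angles; "joint_velocities": joint speeds; "effort": joint torques, N m; "tool_pos": TCP position; "tool_rot": TCP orientation; "force": force on the tool from outside, world axes, zero at the start; "wrist_torque": the same for the moment, N m; "grip_width": finger opening in m.
Only numpy, scipy, OpenCV 4.12 (cv2) and the standard library are available. Lean on these libraries where they do the work, as an engineer would, in place of code of your own. Each camera call takes 0.05 s, during which the arm holds its last target.

TASK

Before reaching onto the decorating wheel, lock it out: press the red mushroom stop button on the sloping console down, firmly but without ramming it, until it latches and stays down by itself. Then take the oval dish off the wheel and nest it gently, fully home, in the matching oval dish on the ware board, turned so that the outlines match. Only then twist the red button clockwise until it releases, and leave it fully up with everything let go; do not knock the clay cup on the board.

Things in the scene. Friction and masses are not known exactly. Their poses are not given: they have to be found in the camera images.
- stop_top (a point): Centre of the flat top of the red mushroom stop button; moves with it. Cap: round, 40 mm in diameter, 18 mm thick; its upright side, gripped to twist it, spans 4 to 16 mm below this point. z points out along the button's axis, leaning 0.44 rad (25 deg) from vertical towards the console's front (roughly towards the robot). Press along -z, twist about z. Neck 24 mm thick under the cap.
- collar (a point): Centre of the top of the fixed black collar under the button, 52 mm in diameter, 6 mm over the sloping yellow plate (105 mm square); z along the button's axis. Button up: its top is 50 mm above this point.
- console: Grey console with the sloping yellow plate that carries the stop button: 130 mm wide, 155 mm deep, 52 mm high in front to 118 mm at the back; fixed. Origin under its centre on the table; its low front faces -x.
- stop (a joint): Depth of the button along its axis, m: 0 fully up. It latches somewhere from 7 to 15 mm (hidden, varies); a hard end stop lies 1.5 mm beyond. A spring resists with 3 to 8 N, up to 10 N to pass the latch; 15 N against the end stop has latched it. Let go sooner it springs back; latched, it backs up 1.5 mm and stays. Over 50 N on its top is ramming.
- stop_head (a joint): Clockwise turn of the red cap (seen from outside), rad: 0 at rest, end stop 0.85. A spring returns it to 0 (0.04 to 0.11 Nm; drag 0.08 Nm per rad/s: takes about a second). Past about 0.45 the latch frees and the button springs up, unless the hand keeps it down: then it rises when let up along its axis or let go.
- stop_face: The raised red disc on top of the cap, where it is pressed: 26 mm in diameter, 1 mm high; moves and turns with the cap. Its origin lies on the axis 56 mm below the top.
- dish_mid (a point): Centre, half-way up, of the loose oval dish on the wheel: white with a dark blue rim band, 142 mm long (x), 62 mm wide (y), straight-sided with round ends, 46 mm high, 0.2 to 0.4 kg. The band's outside is upright, 11 to 23 mm above this point: grip it across the width (y). Below it the wall steps in 6 mm and slopes in to a foot 24 x 104 mm.
- nest_mid (a point): Centre, half-way up, of the identical oval dish standing loose on the ware board (x along its length). The dish nested fully home in it sits 14 mm higher with about 2 mm of play all round; either way round (half a turn) is the same.
- wheel_head (a point): Centre of the top of the round aluminium wheel head, 210 mm in diameter, 110 mm above the table; fixed, does not turn. The dish stands on it.
- board_top (a point): Centre of the top of the plywood ware board, 240 mm square, 32 mm above the table; fixed.
- mug: Bystander: small unglazed clay cup standing on the ware board, 60 mm in diameter, 70 mm tall; origin at its underside.
Mind the look-alikes: they are no part of the job. Leave any purple look-alike of the console alone.

How it is judged (in metres and radians):
On the way, in this order (a step that is already met when the one before it is completed fails the run):
1. the stop button is latched down and stays down untouched (value of joint stop above 0.0055 m and contact force between stop_face and the fingers below 0.3 N), for 0.2 s.
2. with the stop still latched, the dish is nested fully home in its twin on the board, and let go (value of joint stop above 0.0055 m and horizontal distance between dish_mid and nest_mid below 0.005 m and z of dish_mid in the frame of nest_mid between 0.01 and 0.018 m and contact force between dish and the fingers below 0.3 N), for 0.2 s.
3. the cap is twisted clockwise to free the latch (value of joint stop_head above 0.4 rad), for 0.05 s.
At the end, for the whole second after the job is handed in: Stop button fully up (within 2 mm); dish fully home in its twin (centres within 5 mm sideways, 14 mm higher within 4 mm, long axes within 0.1 rad), the twin upright (within 0.1 rad) on the ware board, its centre within 90 mm of the board's; all at rest (value of joint stop below 0.002 m and horizontal distance between dish_mid and nest_mid below 0.005 m and z of dish_mid in the frame of nest_mid between 0.01 and 0.018 m and angle between the x axis of dish_mid and the x axis of nest_mid, either way round below 0.1 rad and angle between nest_mid's own z axis and vertical below 0.1 rad and horizontal distance between nest_mid and board_top below 0.09 m and linear speed of dish below 0.02 m/s); the robot touches nothing.
It fails at once if the stop button is rammed (over 50 N on its top) (contact force between stop_face and anything else above 50 N).
It fails at once if the dish is away from the wheel and not yet nested while the stop is not down (value of joint stop below 0.005 m and distance of dish_mid from where it was at the start of the episode above 0.02 m and (horizontal distance between dish_mid and nest_mid above 0.008 m or z of dish_mid in the frame of nest_mid above 0.022 m)).
It fails at once if the dish is set down hard on its twin (over 80 N between them) (contact force between dish and nest above 80 N).
It fails at once if the clay cup is knocked (moved over 30 mm) (distance of mug from where it was at the start of the episode above 0.03 m).
It also fails if it takes over 69 s, if anything falls off the work surface, if the arm or the gripper's body presses on something with over 40 N, if the wrist force passes 120 N, or if a joint passes its speed limit or range.

## Working session

There is one attempt and no reset: what is moved stays moved. The work goes in short steps, Python scripts to look and compute and a shell command to move; the robot and the scene stay as the last step left them, time stands still between calls to the robot, and variables do not carry over. Pictures are saved under pics/ and viewed, and the job is handed in when it is done.

```bash
ls; mkdir -p pics; python3 - <<'E'
from cell import env
import cv2
for n in ("scene","top","wrist"):
    c=env.read_camera(n); cv2.imwrite(f"pics/{n}0.png",c["pixels"][:,:,::-1])
    print(n,c["intrinsics"].tolist(),c["R"].round(4).tolist(),c["t"].round(4).tolist())
print(env.get_obs())
E
```

```text
pics
scene [[394.4036281745365, 0.0, 281.7259250336882], [0.0, 394.4036281745365, 210.83248282812048], [0.0, 0.0, 1.0]] [[-0.727, 0.6866, -0.006], [0.5608, 0.5888, -0.5821], [-0.3961, -0.4266, -0.8131]] [0.2933, -0.2774, 1.5111]
top [[410.23330723780055, 0.0, 272.57809288545803], [0.0, 410.23330723780055, 203.97587865049246], [0.0, 0.0, 1.0]] [[0.004, -1.0, -0.0042], [-0.9931, -0.0035, -0.1176], [0.1175, 0.0046, -0.9931]] [0.0912, 0.497, 1.1862]
wrist [[331.84063575891196, 0.0, 277.9662159341944], [0.0, 331.84063575891196, 205.36273476322188], [0.0, 0.0, 1.0]] [[0.3143, -0.9493, -0.0011], [-0.9207, -0.3051, 0.2433], [-0.2313, -0.0755, -0.9699]] [-0.6488, -0.0294, 0.388]
{'time_s': 0.15, 'qpos': array([72.48504187, 18.42795231, -4.01491749, 83.15901889,  1.29328514,
       78.53955303, -3.26001907]), 'joint_velocities': array([-0.02506213, -0.1969366 , -0.05213521, -0.1697247 ,  0.15615098,
        0.01568819,  0.07681172]), 'effort': array([-1.95924026e-04, -4.91797650e+01, -4.04648446e-01, -3.12874174e+01,
       -6.39209524e-02,  4.05665115e-02,  1.44406822e-04]), 'tool_pos': array([ 0.20418362, -0.61670169,  0.24672643]), 'tool_rot': array([-1.79918592e+02,  3.53547976e-03,  1.83234142e+01]), 'force': array([ 0.27994106, -0.14925244,  1.00455306]), 'wrist_torque': array([-0.00136227, -0.0359525 ,  0.04163319]), 'grip_width': 0.08700900308578927}
```

View pics/scene0.png

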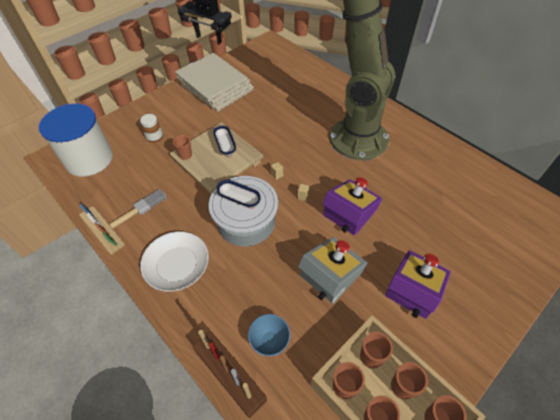

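View pics/top0.png

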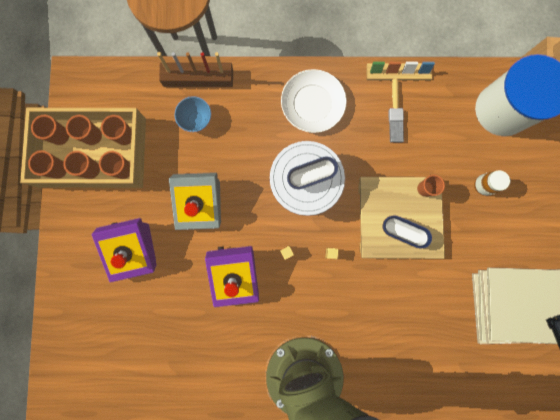

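View pics/wrist0.png

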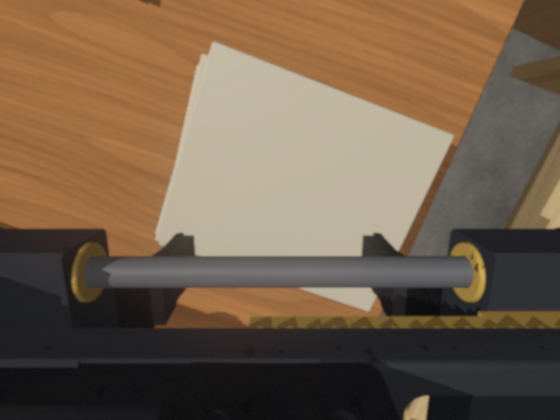

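The scene shows these candidates:
- **Stop button:** the grey console at top (193,207) / scene (342,248). The purple look-alikes are at top (118,260) and (231,288).
- **Loose dish:** on the wheel at top (313,173). The twin is on the board at (408,232). The round white bowl at (313,100) is not part of the job.

By the description I choose the grey console, the dish on the wheel and the twin on the board, and check with close crops.

```bash
cat > h.py <<'E'
import numpy as np, cv2
from cell import env
def cam(n): return env.read_camera(n)
def proj(c,X):
    p=np.atleast_2d(X)@c["R"].T+c["t"]; q=p@np.array(c["intrinsics"]).T; return q[:,:2]/q[:,2:]
def ray(c,uv):
    o=-c["R"].T@c["t"]; d=c["R"].T@np.linalg.solve(c["intrinsics"],[uv[0],uv[1],1]); return o,d/np.linalg.norm(d)
def onz(c,uv,z):
    o,d=ray(c,uv); return o+d*(z-o[2])/d[2]
def tri(c1,u1,c2,u2):
    A=[];b=[]
    for c,u in((c1,u1),(c2,u2)):
        o,d=ray(c,u); P=np.eye(3)-np.outer(d,d); A.append(P); b.append(P@o)
    X=np.linalg.lstsq(np.vstack(A),np.hstack(b),rcond=None)[0]; return X
def crop(c,x,y,w,h,s,fn):
    i=c["pixels"][y:y+h,x:x+w,::-1]; cv2.imwrite(fn,cv2.resize(i,None,fx=s,fy=s,interpolation=cv2.INTER_CUBIC))
def obs():
    o=env.get_obs(); print({k:np.round(v,4).tolist() for k,v in o.items() if k in("time_s","tool_pos","tool_rot","force","grip_width","qpos","wrist_torque")})
E
python3 - <<'E'
from h import *
t=cam("top"); s=cam("scene")
a=t["pixels"][160:240,160:230]; b=s["pixels"][230:300,295:370]
c=t["pixels"][130:270,265:455]; d=s["pixels"][120:250,165:285]
for n,i,k in(("a",a,5),("b",b,5),("c",c,4),("d",d,5)):
    print(n,i.shape); 
im=np.zeros((560,800,3),np.uint8)
A=cv2.resize(a,(350,400));B=cv2.resize(b,(375,350));im[:400,:350]=A;im[:350,400:775]=B
cv2.imwrite("pics/btn.png",im[:,:,::-1])
crop(t,265,130,190,140,4,"pics/dt.png"); crop(s,165,120,120,125,4,"pics/ds.png")
E
```

```text
a (80, 70, 3)
b (70, 75, 3)
c (140, 190, 3)
d (130, 120, 3)
```

View pics/btn.png

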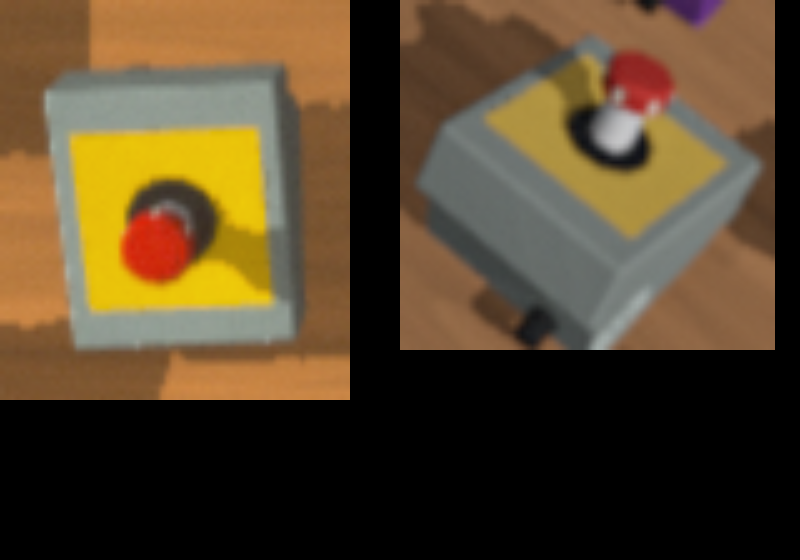

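View pics/dt.png

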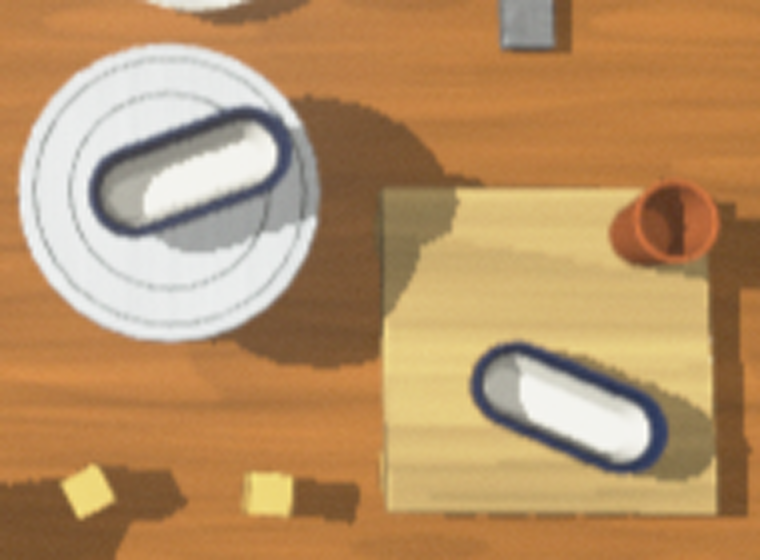

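View pics/ds.png

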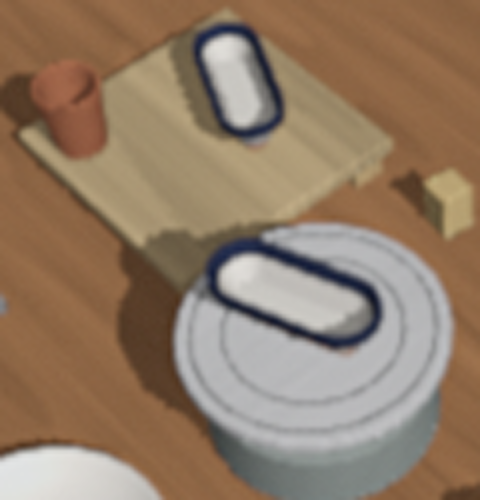

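```bash
cat > meas.py <<'E'
from h import *
def mask(c,box,kind):
    x0,y0,x1,y1=box; hsv=cv2.cvtColor(c["pixels"],cv2.COLOR_RGB2HSV); H,S,V=[hsv[...,i].astype(int) for i in range(3)]
    m={"red":((H<8)|(H>172))&(S>170)&(V>90),"blue":(H>105)&(H<135)&(S>90),"yel":(H>20)&(H<32)&(S>150)}[kind]
    o=np.zeros(m.shape,np.uint8); o[y0:y1,x0:x1]=m[y0:y1,x0:x1]*255; return o
def big(m):
    cs=cv2.findContours(m,cv2.RETR_EXTERNAL,cv2.CHAIN_APPROX_NONE)[0]; return max(cs,key=cv2.contourArea)
E
python3 - <<'E'
from meas import *
t=cam("top"); s=cam("scene")
def cen(c): 
    M=cv2.moments(c); return np.array([M["m10"]/M["m00"],M["m01"]/M["m00"]])
rt=big(mask(t,(160,160,230,240),"red")); rs=big(mask(s,(295,230,370,300),"red"))
print("red",cen(rt),cen(rs),cv2.contourArea(rt),cv2.contourArea(rs)); X=tri(t,cen(rt),s,cen(rs)); print(X,proj(t,X),proj(s,X))
y=big(mask(t,(160,160,230,240),"yel")); r=cv2.approxPolyDP(cv2.convexHull(y),4,True)[:,0]; print(r.tolist())
for name,bt,bs,z in(("dish",(280,150,345,195),(210,170,265,210),.156),("nest",(375,205,440,255),(208,120,240,160),.078)):
    ct=cv2.convexHull(big(mask(t,bt,"blue"))); cs=cv2.convexHull(big(mask(s,bs,"blue")))
    P=np.array([onz(t,p,z)[:2] for p in ct[:,0]]).astype(np.float32)
    Q=np.array([onz(s,p,z)[:2] for p in cs[:,0]]).astype(np.float32)
    print(name,cv2.minAreaRect(P),cv2.minAreaRect(Q))
    print(tri(t,cen(ct),s,cen(cs)))
o=env.get_obs()
E
```

```text
red [191.09861111 208.70416667] [342.77777778 245.13333333] 120.0 75.0
[0.47004662 0.3142239  0.1323429 ] [[190.75028187 208.96674166]] [[342.34867625 245.10574187]]
[[210, 186], [214, 219], [178, 221], [174, 187]]Traceback (most recent call last):
  File "<stdin>", line 9, in <module>
  File "meas.py", line 7, in big
    cs=cv2.findContours(m,cv2.RETR_EXTERNAL,cv2.CHAIN_APPROX_NONE)[0]; return max(cs,key=cv2.contourArea)
                                                                              ~~~^^^^^^^^^^^^^^^^^^^^^^^^
ValueError: max() iterable argument is empty
```

```bash
sed -i 's/"blue":.*S>90)/"blue":(H>100)\&(H<140)\&(S>70)\&(V<170)/' meas.py; python3 - <<'E'
from meas import *
t=cam("top"); s=cam("scene")
def cen(c): 
    M=cv2.moments(c); return np.array([M["m10"]/M["m00"],M["m01"]/M["m00"]])
for name,bt,bs,z in(("dish",(280,150,345,195),(210,170,265,210),.156),("nest",(375,205,440,255),(208,120,240,160),.078)):
    ct=cv2.convexHull(big(mask(t,bt,"blue"))); cs=cv2.convexHull(big(mask(s,bs,"blue")))
    P=np.array([onz(t,p,z)[:2] for p in ct[:,0]]).astype(np.float32)
    Q=np.array([onz(s,p,z)[:2] for p in cs[:,0]]).astype(np.float32)
    print(name,cv2.minAreaRect(P),cv2.minAreaRect(Q),cen(ct),cen(cs))
    print(tri(t,cen(ct),s,cen(cs)))
for p in [[210, 186], [214, 219], [178, 221], [174, 187]]:
    print(onz(t,p,.107 if p[1]<200 else .063))
o=env.get_obs();print(o["time_s"])
E
```

```text
dish ((0.5790349841117859, -0.07528895884752274), (0.004518989007920027, 0.027440618723630905), 83.61335754394531) ((0.5711608529090881, -0.01044946163892746), (0.06183548644185066, 0.1379246562719345), 21.223825454711914) [335.14492754 168.2173913 ] [237.90661765 192.68897059]
[ 0.56852907 -0.05908881  0.11863523]
nest ((0.4223921000957489, -0.31421130895614624), (0.1067182868719101, 0.04283563047647476), 36.952476501464844) ((0.39470338821411133, -0.3290853798389435), (0.03700779005885124, 0.0546865351498127), 57.26813507080078) [417.93169399 232.63433515] [221.04563492 130.10119048]
[ 0.40913116 -0.30885428  0.09826435]
[0.53731984 0.26745376 0.107     ]
[0.44862972 0.26087259 0.063     ]
[0.44249926 0.36413121 0.063     ]
[0.53416489 0.36788575 0.107     ]
0.45
```

```bash
cat >> h.py <<'E'
from scipy.spatial.transform import Rotation as Ro
def Rt(o=None):
    o=o or env.get_obs(); return Ro.from_euler("xyz",o["tool_rot"],degrees=True)
def plan(pos=None,R=None,first="rot"):
    o=env.get_obs(); R0=Rt(o); R1=R if R is not None else R0
    rv=(R0.inv()*R1).as_rotvec(degrees=True); print("t",round(o["time_s"],2),"rot tool deg",rv.round(2),"|",np.linalg.norm(rv).round(2))
    if pos is not None:
        d=np.array(pos)-o["tool_pos"]; print("shift after rot (mm)",(R1.inv().apply(d)*1e3).round(1),"shift before rot",(R0.inv().apply(d)*1e3).round(1))
def down(yaw): return Ro.from_euler("xyz",[180,0,yaw],degrees=True)
E
python3 - <<'E'
from h import *
t=cam("top"); print(onz(t,(408,232),.078),onz(t,(313,173),.156))
plan([.37,-.39,.30],down(66))
E
```

```text
[ 0.41268137 -0.28907143  0.078     ] [ 0.5654736  -0.01536177  0.156     ]
t 0.5 rot tool deg [ -0.     0.   -47.68] | 47.68
shift after rot (mm) [274.8  59.  -52.5] shift before rot [ 228.7 -163.5  -52.5]
```

```bash
python3 -m creep '[{"tx":0.038,"ty":-0.0272,"tz":-0.0088},{"tx":0.038,"ty":-0.0272,"tz":-0.0088},{"tx":0.038,"ty":-0.0272,"tz":-0.0088},{"tx":0.038,"ty":-0.0272,"tz":-0.0088},{"tx":0.038,"ty":-0.0272,"tz":-0.0088},{"tx":0.038,"ty":-0.0272,"tz":-0.0088},{"rz":-9.6},{"rz":-9.6},{"rz":-9.6},{"rz":-9.6},{"rz":-9.6},{}]'; python3 - <<'E'
from h import *
obs(); c=cam("wrist"); cv2.imwrite("pics/w1.png",c["pixels"][:,:,::-1])
E
```

```text
{'time_s': 0.5, 'qpos': [72.4865, 18.3926, -4.0155, 83.1114, 1.2942, 78.5418, -3.2622], 'tool_pos': [0.2043, -0.617, 0.2475], 'tool_rot': [-179.9994, 0.0023, 18.3194], 'force': [-0.5252, -0.276, 0.6109], 'wrist_torque': [-0.0041, 0.0123, 0.0069], 'grip_width': 0.0868}$[0]: bad value
```

View pics/w1.png

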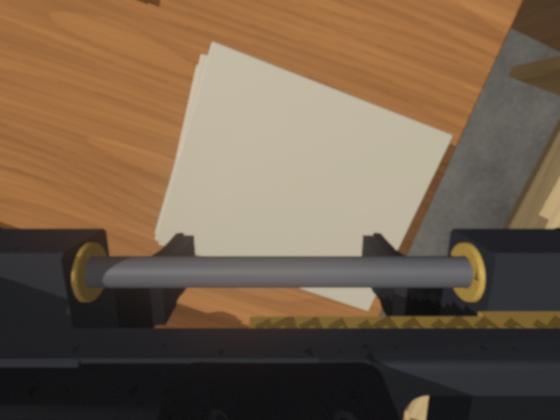

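```bash
python3 -m creep '[{"tx":0.038,"ty":-0.0272,"tz":-0.0088,"rx":0,"ry":0,"rz":0},{"tx":0.038,"ty":-0.0272,"tz":-0.0088,"rx":0,"ry":0,"rz":0},{"tx":0.038,"ty":-0.0272,"tz":-0.0088,"rx":0,"ry":0,"rz":0},{"tx":0.038,"ty":-0.0272,"tz":-0.0088,"rx":0,"ry":0,"rz":0},{"tx":0.038,"ty":-0.0272,"tz":-0.0088,"rx":0,"ry":0,"rz":0},{"tx":0.038,"ty":-0.0272,"tz":-0.0088,"rx":0,"ry":0,"rz":0},{"tx":0,"ty":0,"tz":0,"rx":0,"ry":0,"rz":-9.6},{"tx":0,"ty":0,"tz":0,"rx":0,"ry":0,"rz":-9.6},{"tx":0,"ty":0,"tz":0,"rx":0,"ry":0,"rz":-9.6},{"tx":0,"ty":0,"tz":0,"rx":0,"ry":0,"rz":-9.6},{"tx":0,"ty":0,"tz":0,"rx":0,"ry":0,"rz":-9.6},{"tx":0,"ty":0,"tz":0,"rx":0,"ry":0,"rz":0}]'; python3 - <<'E'
from h import *
obs(); c=cam("wrist"); cv2.imwrite("pics/w1.png",c["pixels"][:,:,::-1])
E
```

```text
time_s: 2.05
tool_pos: [0.3694, -0.3905, 0.3005]
tool_rot: [180.0, 0.0, 66.2]
force: [0.4, 0.1, 1.0]
grip_width: 0.087
{'time_s': 2.05, 'qpos': [58.8544, 4.1535, -15.9171, 94.0405, 1.1565, 81.9532, 19.0315], 'tool_pos': [0.3694, -0.3905, 0.3005], 'tool_rot': [179.9899, 0.0109, 66.2161], 'force': [0.3549, 0.059, 1.0316], 'wrist_torque': [-0.0494, -0.02, -0.021], 'grip_width': 0.087}
```

View pics/w1.png

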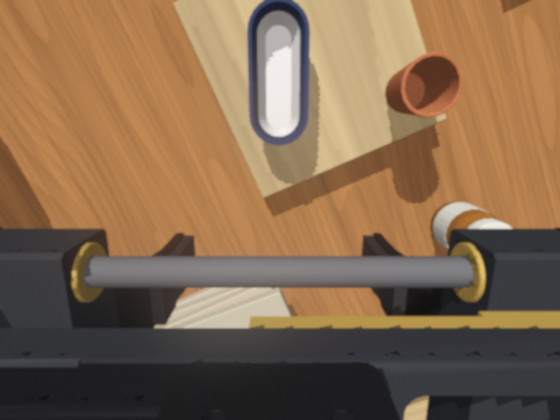

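The wrist view shows the twin at (278,72), nearly cut by the top edge, and the cup at (424,85). I'll step forward to centre the twin.

```bash
python3 -m creep '[{"tx":0.04,"ty":0,"tz":0,"rx":0,"ry":0,"rz":0},{"tx":0.04,"ty":0,"tz":0,"rx":0,"ry":0,"rz":0},{"tx":0,"ty":0,"tz":0,"rx":0,"ry":0,"rz":0},{"tx":0,"ty":0,"tz":0,"rx":0,"ry":0,"rz":0}]'; cat >> meas.py <<'E'
def oval(c,box,z,save=None):
    m=mask(c,box,"blue"); m=cv2.morphologyEx(m,cv2.MORPH_CLOSE,np.ones((3,3),np.uint8)); k=cv2.convexHull(big(m))[:,0].astype(float)
    P=np.array([onz(c,p,z)[:2] for p in k]); r=cv2.minAreaRect((P*1000).astype(np.float32))
    bp=cv2.boxPoints(r); e=[bp[1]-bp[0],bp[2]-bp[1]]; e=max(e,key=np.linalg.norm); a=np.degrees(np.arctan2(e[1],e[0]))%180
    print("oval centre",np.round(r[0],1),"size",np.round(r[1],1),"long axis deg",a.round(2), "pix",k.min(0),k.max(0)); 
    if save: cv2.imwrite(save,m)
    return np.array(r[0])/1e3,a
E
python3 - <<'E'
from meas import *
obs(); c=cam("wrist"); cv2.imwrite("pics/w2.png",c["pixels"][:,:,::-1])
oval(c,(180,0,400,235),.078,"pics/w2m.png")
E
```

```text
time_s: 2.6
tool_pos: [0.4012, -0.3179, 0.3005]
tool_rot: [180.0, 0.1, 66.2]
force: [-0.2, -0.4, -1.0]
grip_width: 0.0869
{'time_s': 2.6, 'qpos': [54.8117, 1.0785, -19.6127, 97.1583, 0.423, 81.8016, 11.3477], 'tool_pos': [0.4012, -0.3179, 0.3005], 'tool_rot': [179.9874, 0.0603, 66.2055], 'force': [-0.2343, -0.4183, -0.9733], 'wrist_torque': [-0.0824, -0.0433, 0.0113], 'grip_width': 0.0869}Traceback (most recent call last):
  File "<stdin>", line 3, in <module>
  File "meas.py", line 9, in oval
    m=mask(c,box,"blue"); m=cv2.morphologyEx(m,cv2.MORPH_CLOSE,np.ones((3,3),np.uint8)); k=cv2.convexHull(big(m))[:,0].astype(float)
                                                                                                          ~~~^^^
  File "meas.py", line 7, in big
    cs=cv2.findContours(m,cv2.RETR_EXTERNAL,cv2.CHAIN_APPROX_NONE)[0]; return max(cs,key=cv2.contourArea)
                                                                              ~~~^^^^^^^^^^^^^^^^^^^^^^^^
ValueError: max() iterable argument is empty
```

```bash
grep blue meas.py; python3 - <<'E'
from meas import *
i=cv2.imread("pics/w2.png"); h=cv2.cvtColor(i,cv2.COLOR_BGR2HSV); 
for y in (120,): print([tuple(map(int,h[y,x])) for x in range(240,320,4)])
E
```

```text
m={"red":((H<8)|(H>172))&(S>170)&(V>90),"blue":(H>100)&(H<140)&(S>70)&(V<170),"yel":(H>20)&(H<32)&(S>150)}[kind]
    m=mask(c,box,"blue"); m=cv2.morphologyEx(m,cv2.MORPH_CLOSE,np.ones((3,3),np.uint8)); k=cv2.convexHull(big(m))[:,0].astype(float)
[(20, 85, 206), (19, 85, 203), (17, 76, 181), (125, 45, 101), (3, 29, 79), (10, 21, 144), (13, 21, 145), (12, 14, 178), (12, 14, 179), (10, 13, 178), (10, 13, 178), (10, 13, 179), (10, 13, 179), (7, 12, 191), (9, 13, 195), (132, 26, 98), (121, 56, 100), (17, 70, 183), (19, 84, 210), (19, 85, 206)]
```

View pics/w2.png

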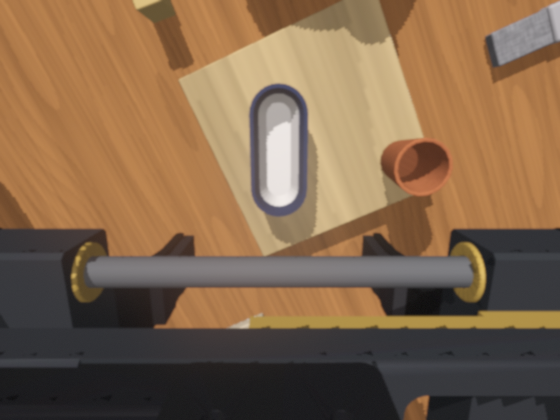

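```bash
sed -i 's/"blue":(H>100)&(H<140)&(S>70)&(V<170)/"blue":(c["pixels"][...,2].astype(int)-c["pixels"][...,0]>3)\&(V<160)/' meas.py; python3 - <<'E'
from meas import *
c=cam("wrist")
oval(c,(200,40,370,225),.078,"pics/w2m.png")
print(onz(c,(417,143),.102), onz(c,(417,170),.08))
for p in((181,77),(265,255),(376,0),(422,190)):print(onz(c,p,.032))
t=cam("top"); oval(t,(375,205,440,255),.078); oval(t,(280,150,345,195),.156)
s=cam("scene"); oval(s,(208,120,240,160),.078); oval(s,(210,170,265,210),.156)
E
```

```text
oval centre [ 415.4 -286.6] size [137.8  58.9] long axis deg 66.77 pix [250.  84.] [306. 214.]
[ 0.54545133 -0.33196711  0.102     ] [ 0.54431267 -0.36431258  0.08      ]
[ 0.34600657 -0.16712981  0.032     ]
[ 0.34375747 -0.4050356   0.032     ]
[ 0.57693523 -0.18312869  0.032     ]
[ 0.55800249 -0.40510622  0.032     ]
oval centre [ 414.1 -287. ] size [139.7  59.9] long axis deg 66.59 pix [383. 216.] [431. 247.]
oval centre [566.4 -14.1] size [ 64.9 141.9] long axis deg 111.34 pix [287. 157.] [338. 188.]
oval centre [ 418.5 -280.9] size [148.4  58.7] long axis deg 67.18 pix [214. 126.] [234. 154.]
oval centre [568.5 -10.3] size [ 71.4 143.9] long axis deg 112.65 pix [216. 179.] [260. 206.]
```

View pics/w2m.png

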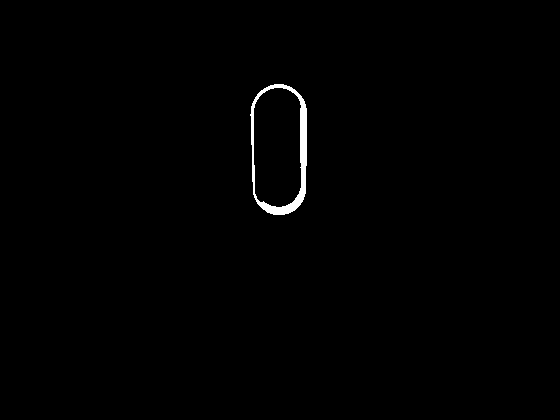

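```bash
python3 -m creep '[{"tx":0.053,"ty":0.0057,"tz":0,"rx":0,"ry":0,"rz":0},{"tx":0.053,"ty":0.0057,"tz":0,"rx":0,"ry":0,"rz":0},{"tx":0.053,"ty":0.0057,"tz":0,"rx":0,"ry":0,"rz":0},{"tx":0.053,"ty":0.0057,"tz":0,"rx":0,"ry":0,"rz":0},{"tx":0.053,"ty":0.0057,"tz":0,"rx":0,"ry":0,"rz":0},{"tx":0,"ty":0,"tz":0,"rx":0,"ry":0,"rz":0},{"tx":0,"ty":0,"tz":0,"rx":0,"ry":0,"rz":0}]'; python3 - <<'E'
from meas import *
obs(); c=cam("wrist"); cv2.imwrite("pics/w3.png",c["pixels"][:,:,::-1])
oval(c,(150,10,430,228),.156,"pics/w3m.png")
E
```

```text
time_s: 3.68
tool_pos: [0.5339, -0.0871, 0.3001]
tool_rot: [-180.0, 0.0, 66.3]
force: [-0.7, -0.9, 0.4]
grip_width: 0.087
{'time_s': 3.675, 'qpos': [38.3976, 5.8848, -34.245, 93.0388, 3.3713, 82.1455, -19.9147], 'tool_pos': [0.5339, -0.0871, 0.3001], 'tool_rot': [-179.9723, 0.0438, 66.2556], 'force': [-0.7204, -0.8631, 0.3835], 'wrist_torque': [-0.0574, -0.031, 0.0074], 'grip_width': 0.087}
oval centre [568.2 -13.6] size [ 63.2 141.9] long axis deg 110.96 pix [205.  18.] [350. 176.]
```

View pics/w3.png

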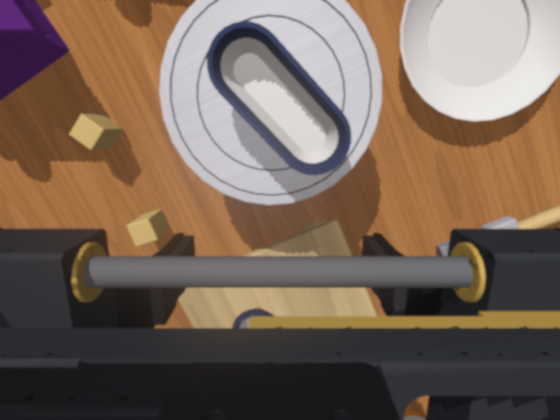

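View pics/w3m.png

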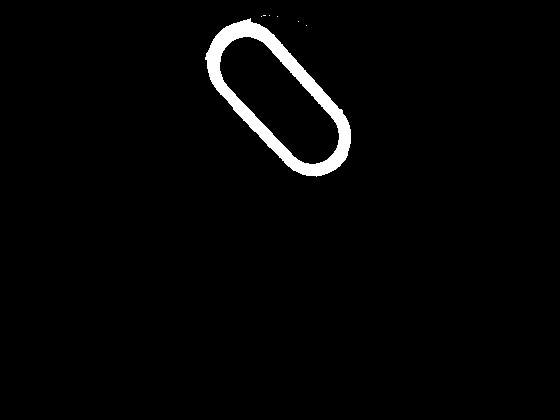

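The wrist view shows the dish on the wheel from (205,18) to (350,176), with centre (0.568, -0.014) and long axis at 111°. Next is the console.

```bash
cat >> h.py <<'E'
def btnR(yaw=2.6,twist=0):
    a=np.radians(yaw); l=np.radians(25); n=np.array([-np.sin(l)*np.cos(a),-np.sin(l)*np.sin(a),np.cos(l)])
    y=np.array([np.cos(l)*np.cos(a),np.cos(l)*np.sin(a),np.sin(l)]); z=-n
    return Ro.from_matrix(np.array([np.cross(y,z),y,z]).T)*Ro.from_euler("z",twist,degrees=True), n
E
python3 - <<'E'
from h import *
R,n=btnR(); top=np.array([.467,.314,.136]); plan(top+n*.11,R)
E
```

```text
t 3.73 rot tool deg [-24.59   5.81 -26.  ] | 36.25
shift after rot (mm) [ 404.4 -113.2   18.2] shift before rot [ 320.  -265.    64.2]
```

```bash
python3 -m creep '[{"tx":0.04,"ty":-0.0331,"tz":0.008,"rx":0,"ry":0,"rz":0},{"tx":0.04,"ty":-0.0331,"tz":0.008,"rx":0,"ry":0,"rz":0},{"tx":0.04,"ty":-0.0331,"tz":0.008,"rx":0,"ry":0,"rz":0},{"tx":0.04,"ty":-0.0331,"tz":0.008,"rx":0,"ry":0,"rz":0},{"tx":0.04,"ty":-0.0331,"tz":0.008,"rx":0,"ry":0,"rz":0},{"tx":0.04,"ty":-0.0331,"tz":0.008,"rx":0,"ry":0,"rz":0},{"tx":0.04,"ty":-0.0331,"tz":0.008,"rx":0,"ry":0,"rz":0},{"tx":0.04,"ty":-0.0331,"tz":0.008,"rx":0,"ry":0,"rz":0},{"tx":0,"ty":0,"tz":0,"rx":-6.15,"ry":1.45,"rz":-6.5},{"tx":0,"ty":0,"tz":0,"rx":-6.15,"ry":1.45,"rz":-6.5},{"tx":0,"ty":0,"tz":0,"rx":-6.15,"ry":1.45,"rz":-6.5},{"tx":0,"ty":0,"tz":0,"rx":-6.15,"ry":1.45,"rz":-6.5},{"tx":0,"ty":0,"tz":0,"rx":0,"ry":0,"rz":0},{"tx":0,"ty":0,"tz":0,"rx":0,"ry":0,"rz":0}]' ; python3 - <<'E'
from meas import *
obs(); c=cam("wrist"); cv2.imwrite("pics/w4.png",c["pixels"][:,:,::-1])
R,n=btnR(); top=np.array([.467,.314,.136]); plan(top+n*.11,R); print(proj(c,[top]))
E
```

```text
time_s: 5.48
tool_pos: [0.4212, 0.3126, 0.237]
tool_rot: [155.0, -0.1, 92.5]
force: [0.9, 0.4, -0.5]
grip_width: 0.0873
{'time_s': 5.475, 'qpos': [12.3768, -13.8426, -55.5374, 116.1866, 6.2037, 52.8384, -44.7161], 'tool_pos': [0.4212, 0.3126, 0.237], 'tool_rot': [154.9705, -0.0772, 92.5183], 'force': [0.8936, 0.401, -0.4769], 'wrist_torque': [-0.0082, 0.391, 0.0003], 'grip_width': 0.0873}
t 5.53 rot tool deg [ 0.   -0.08 -0.08] | 0.12
shift after rot (mm) [-1.1 -1.2  0.8] shift before rot [-1.1 -1.2  0.8]
[[277.21069582 211.76234091]]
```

View pics/w4.png

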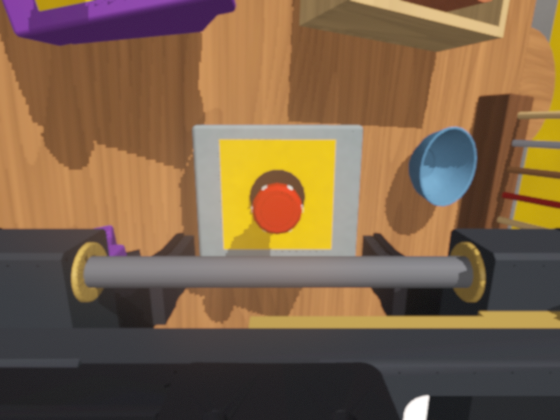

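The wrist view shows the cap at (277,208), close to the predicted (277,212). The plate edges look parallel to the tool. I'll refine the position and orientation.

```bash
python3 - <<'E'
from meas import *
c=cam("wrist")
r=big(mask(c,(230,160,330,250),"red")); print(cv2.minEnclosingCircle(r))
y=cv2.convexHull(big(mask(c,(200,120,350,254),"yel"))); q=cv2.approxPolyDP(y,5,True)[:,0]; print(q.tolist())
R,n=btnR(); top=np.array([.467,.314,.136])
def onpl(uv,p0): o,d=ray(c,uv); return o+d*((p0-o)@n)/(d@n)
plate=top-n*.056
for p in q:print(onpl(p,plate).round(4))
print("top",onpl(cv2.minEnclosingCircle(r)[0],top), cv2.minEnclosingCircle(r)[1]/331.84*np.linalg.norm(onpl((277,208),top)-ray(c,(0,0))[0])*1e3)
E
```

```text
((277.46990966796875, 208.17669677734375), 24.542776107788086)
[[334, 141], [330, 248], [224, 247], [220, 141]]
[0.5345 0.3683 0.1068]
[0.5393 0.2659 0.1069]
[0.4459 0.2629 0.0633]
[0.4418 0.3642 0.0635]
top [0.46702529 0.31735661 0.13608278] 18.897540081632727
```

```bash
python3 -m creep '[{"tx":0,"ty":-0.001,"tz":0.012,"rx":0,"ry":0,"rz":0},{"tx":0,"ty":0,"tz":0.012,"rx":0,"ry":0,"rz":0},{"tx":0,"ty":0,"tz":0.012,"rx":0,"ry":0,"rz":0},{"tx":0,"ty":0,"tz":0.012,"rx":0,"ry":0,"rz":0},{"tx":0,"ty":0,"tz":0.012,"rx":0,"ry":0,"rz":0},{"tx":0,"ty":0,"tz":0.012,"rx":0,"ry":0,"rz":0},{"tx":0,"ty":0,"tz":0,"rx":0,"ry":0,"rz":0},{"tx":0,"ty":0,"tz":0,"rx":0,"ry":0,"rz":0},{"tx":0,"ty":0,"tz":0,"rx":0,"ry":0,"rz":0},{"tx":0,"ty":0,"tz":0,"rx":0,"ry":0,"rz":0}]' 0 20; python3 - <<'E'
from meas import *
R,n=btnR(2.4); top=np.array([.467,.315,.136]); o=env.get_obs(); print("tip above top mm",((o["tool_pos"]-top)@n-.025)*1e3,"lat",R.inv().apply(o["tool_pos"]-top)*1e3,"axial F",o["force"]@n); obs()
c=cam("wrist"); cv2.imwrite("pics/w5.png",c["pixels"][:,:,::-1])
E
```

```text
time_s: 6.82
tool_pos: [0.4497, 0.315, 0.1711]
tool_rot: [154.9, -0.0, 92.8]
force: [-0.5, -0.2, -0.4]
grip_width: 0.0014
tip above top mm 14.092349806770759 lat [  0.77054874  -0.82368411 -39.09234981] axial F -0.1733144749294908
{'time_s': 6.825, 'qpos': [17.0514, -2.578, -63.5626, 118.4394, 20.8304, 46.1422, -56.435], 'tool_pos': [0.4497, 0.315, 0.1711], 'tool_rot': [154.8951, -0.013, 92.7613], 'force': [-0.4731, -0.2156, -0.4159], 'wrist_torque': [0.0186, 0.3546, -0.028], 'grip_width': 0.0014}
```

View pics/w5.png

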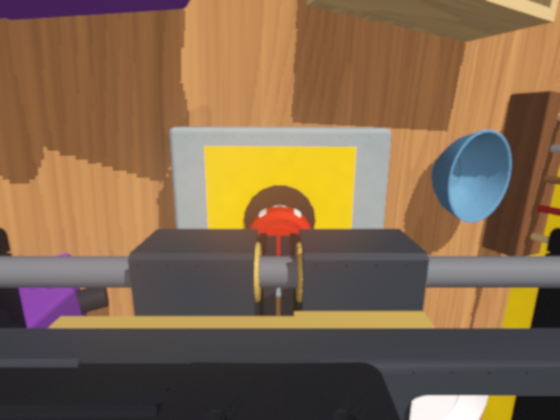

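The closed fingers are over the cap at (280,220). I'll press in small steps and watch the force.

```bash
cat > st.py <<'E'
from h import *
R,n=btnR(2.4); top=np.array([.467,.315,.136]); o=env.get_obs(); print("t",o["time_s"],"depth mm",(-((o["tool_pos"]-top)@n)+.025)*1e3,"lat",R.inv().apply(o["tool_pos"]-top)[:2]*1e3,"axial F",o["force"]@n,"F",o["force"].round(1),"q3",o["qpos"].round(0))
E
python3 -m creep '[{"tx":-0.0007,"ty":0.0007,"tz":0.003,"rx":0,"ry":0,"rz":0},{"tx":0,"ty":0,"tz":0.003,"rx":0,"ry":0,"rz":0},{"tx":0,"ty":0,"tz":0.003,"rx":0,"ry":0,"rz":0},{"tx":0,"ty":0,"tz":0.003,"rx":0,"ry":0,"rz":0},{"tx":0,"ty":0,"tz":0.002,"rx":0,"ry":0,"rz":0},{"tx":0,"ty":0,"tz":0.002,"rx":0,"ry":0,"rz":0},{"tx":0,"ty":0,"tz":0.001,"rx":0,"ry":0,"rz":0}]'; python3 st.py;  python3 -m creep '[{"tx":0,"ty":0,"tz":0.001,"rx":0,"ry":0,"rz":0},{"tx":0,"ty":0,"tz":0.001,"rx":0,"ry":0,"rz":0},{"tx":0,"ty":0,"tz":0.001,"rx":0,"ry":0,"rz":0}]'; python3 st.py
```

```text
time_s: 7.75
tool_pos: [0.4574, 0.3146, 0.1555]
tool_rot: [155.0, -0.0, 92.8]
force: [-2.7, -0.7, 2.1]
grip_width: 0.0005
t 7.75 depth mm 3.292247455241225 lat [-0.0111446  -0.45533558] axial F 3.009535582931436 F [-2.7 -0.7  2.1] q3 [ 17.   1. -64. 119.  26.  45. -60.]
time_s: 8.12
tool_pos: [0.4587, 0.3147, 0.1529]
tool_rot: [154.9, -0.0, 92.8]
force: [-3.6, -0.9, 5.5]
grip_width: 0.0007
t 8.125 depth mm 6.218407237024815 lat [ 0.00799283 -0.3619985 ] axial F 6.50449180211739 F [-3.6 -0.9  5.5] q3 [ 17.   2. -64. 119.  27.  45. -61.]
```

```bash
python3 -m creep '[{"tx":0,"ty":0,"tz":0.0015,"rx":0,"ry":0,"rz":0},{"tx":0,"ty":0,"tz":0.001,"rx":0,"ry":0,"rz":0}]'; python3 st.py;python3 -m creep '[{"tx":0,"ty":0,"tz":0.001,"rx":0,"ry":0,"rz":0},{"tx":0,"ty":0,"tz":0.001,"rx":0,"ry":0,"rz":0}]'; python3 st.py;python3 -m creep '[{"tx":0,"ty":0,"tz":0.001,"rx":0,"ry":0,"rz":0}]'; python3 st.py
```

```text
time_s: 8.38
tool_pos: [0.4597, 0.3148, 0.1509]
tool_rot: [154.9, 0.0, 92.8]
force: [-4.9, -2.8, 7.8]
grip_width: 0.0006
t 8.375 depth mm 8.42438719732949 lat [ 0.1328416 -0.3132059] axial F 9.220752185553785 F [-4.9 -2.8  7.8] q3 [ 16.   2. -64. 119.  28.  45. -62.]
time_s: 8.62
tool_pos: [0.4607, 0.3149, 0.1489]
tool_rot: [154.9, -0.0, 92.8]
force: [-2.1, -0.4, 3.5]
grip_width: 0.0005
t 8.625 depth mm 10.621484995561133 lat [ 0.14054606 -0.26351039] axial F 4.053875644604669 F [-2.1 -0.4  3.5] q3 [ 16.   3. -64. 119.  28.  45. -62.]
time_s: 8.75
tool_pos: [0.4612, 0.3149, 0.148]
tool_rot: [154.9, -0.0, 92.8]
force: [-2.5, -2.0, 5.2]
grip_width: 0.0003
t 8.75 depth mm 11.69544574037792 lat [ 0.17492878 -0.23082546] axial F 5.790049034737366 F [-2.5 -2.   5.2] q3 [ 16.   3. -64. 119.  29.  45. -62.]
```

```bash
python3 -m creep '[{"tx":0,"ty":0,"tz":0.0007,"rx":0,"ry":0,"rz":0}]'; python3 st.py;python3 -m creep '[{"tx":0,"ty":0,"tz":0.0005,"rx":0,"ry":0,"rz":0}]'; python3 st.py
```

```text
time_s: 8.88
tool_pos: [0.4615, 0.3149, 0.1473]
tool_rot: [154.9, -0.0, 92.8]
force: [-3.3, -1.7, 3.7]
grip_width: 0.0006
t 8.875 depth mm 12.436841612671024 lat [ 0.1548063  -0.24340738] axial F 4.825876549475243 F [-3.3 -1.7  3.7] q3 [ 16.   3. -64. 119.  29.  45. -63.]
time_s: 9.0
tool_pos: [0.4617, 0.315, 0.147]
tool_rot: [154.9, -0.0, 92.8]
force: [-6.0, -0.7, 9.1]
grip_width: 0.0002
t 9.0 depth mm 12.789082548676081 lat [ 0.2246662  -0.17391423] axial F 10.776693830270977 F [-6.  -0.7  9.1] q3 [ 16.   3. -64. 119.  29.  45. -63.]
```

```bash
python3 -m creep '[{"tx":0,"ty":0,"tz":0.0006,"rx":0,"ry":0,"rz":0}]'; python3 st.py;python3 -m creep '[{"tx":0,"ty":0,"tz":0.0004,"rx":0,"ry":0,"rz":0}]'; python3 st.py
```

```text
time_s: 9.12
tool_pos: [0.4618, 0.3152, 0.147]
tool_rot: [154.9, 0.0, 92.8]
force: [-9.7, -3.6, 15.3]
grip_width: 0.0006
t 9.125 depth mm 12.888877064201031 lat [ 0.41049449 -0.05589487] axial F 18.055119808189872 F [-9.7 -3.6 15.3] q3 [ 16.   3. -64. 119.  29.  45. -63.]
time_s: 9.25
tool_pos: [0.4619, 0.3153, 0.1469]
tool_rot: [154.9, 0.0, 92.8]
force: [-12.0, -4.5, 17.6]
grip_width: 0.0006
t 9.25 depth mm 12.936354625128626 lat [ 0.53909796 -0.01958847] axial F 21.090079473551317 F [-12.   -4.5  17.6] q3 [ 16.   3. -64. 119.  29.  45. -63.]
```

Force is over 15 N on the end stop. I'll retract and check that the button stays down.

```bash
python3 -m creep '[{"tx":0,"ty":0,"tz":-0.004,"rx":0,"ry":0,"rz":0},{"tx":0,"ty":0,"tz":-0.01,"rx":0,"ry":0,"rz":0},{"tx":0,"ty":0,"tz":-0.02,"rx":0,"ry":0,"rz":0},{"tx":0,"ty":0,"tz":-0.032,"rx":0,"ry":0,"rz":0},{"tx":0,"ty":0,"tz":-0.035,"rx":0,"ry":0,"rz":0},{"tx":0,"ty":0,"tz":0,"rx":0,"ry":0,"rz":0},{"tx":0,"ty":0,"tz":0,"rx":0,"ry":0,"rz":0}]' 0.087; python3 st.py; python3 - <<'E'
from meas import *
c=cam("wrist"); cv2.imwrite("pics/w6.png",c["pixels"][:,:,::-1])
r=big(mask(c,(230,160,330,250),"red")); ce,ra=cv2.minEnclosingCircle(r)
R,n=btnR(2.4); top=np.array([.467,.315,.136])
for d in(0,.0115): print(d,ce,ra,"expect",proj(c,[top-n*d]),"size px for 20mm",331.84*.02/((c["R"]@(top-n*d)+c["t"])[2]))
s=cam("scene");crop(s,295,230,75,70,8,"pics/s6.png")
rs=big(mask(s,(295,230,370,300),"red"));M=cv2.moments(rs);print(M["m10"]/M["m00"],M["m01"]/M["m00"],proj(s,[top,top-n*.0115]))
E
```

```text
time_s: 10.12
tool_pos: [0.4194, 0.3122, 0.2366]
tool_rot: [155.0, 0.0, 92.7]
force: [-0.3, -0.4, -1.2]
grip_width: 0.0626
t 10.125 depth mm -86.35216925087138 lat [-0.81255118 -0.73295448] axial F -0.949398692194998 F [-0.3 -0.4 -1.2] q3 [ 15. -15. -57. 116.   4.  53. -43.]
0 (279.639892578125, 203.44041442871094) 23.61669158935547 expect [[279.66842997 209.93544606]] size px for 20mm 25.87771858835429
0.0115 (279.639892578125, 203.44041442871094) 23.61669158935547 expect [[279.58103509 206.29437193]] size px for 20mm 24.798788549246506
340.84914841849144 248.0973236009732 [[343.46079756 243.93901071]
 [341.88683548 246.97346764]]
```

View pics/s6.png

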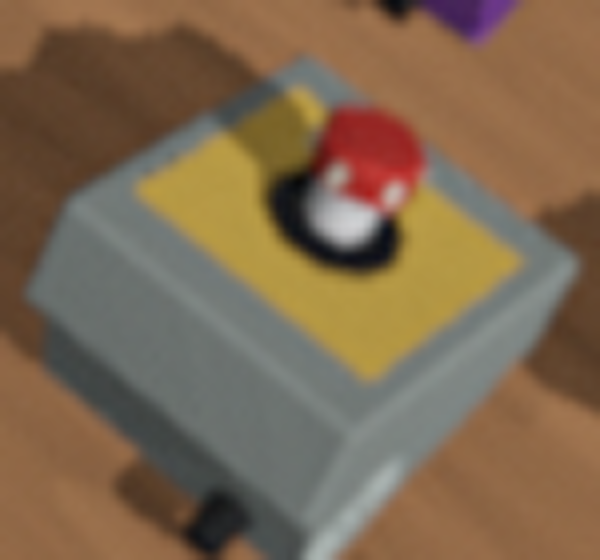

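View pics/w6.png

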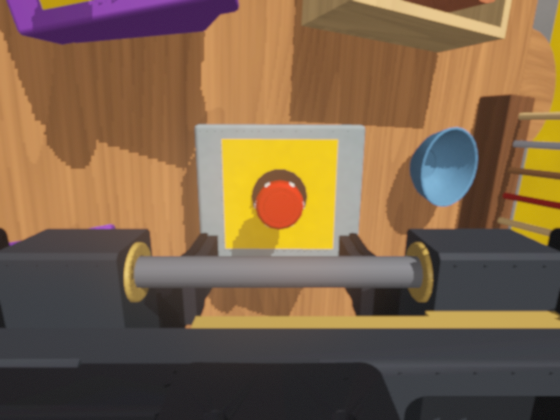

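The button is latched: the cap has moved in the scene view from (342.8,245.1) to (340.8,248.1), with the neck shorter. On to the dish.

```bash
python3 - <<'E'
from h import *
plan([.568,-.0137,.26],down(111))
E
```

```text
t 10.22 rot tool deg [ 24.7    3.99 -17.97] | 30.81
shift after rot (mm) [-357.5   22.3  -24.2] shift before rot [-332.5  130.9   34.3]
```

```bash
python3 -m creep '[{"tx":-0.0475,"ty":0.0187,"tz":0.0049,"rx":0,"ry":0,"rz":0},{"tx":-0.0475,"ty":0.0187,"tz":0.0049,"rx":0,"ry":0,"rz":0},{"tx":-0.0475,"ty":0.0187,"tz":0.0049,"rx":0,"ry":0,"rz":0},{"tx":-0.0475,"ty":0.0187,"tz":0.0049,"rx":0,"ry":0,"rz":0},{"tx":-0.0475,"ty":0.0187,"tz":0.0049,"rx":0,"ry":0,"rz":0},{"tx":-0.0475,"ty":0.0187,"tz":0.0049,"rx":0,"ry":0,"rz":0},{"tx":-0.0475,"ty":0.0187,"tz":0.0049,"rx":0,"ry":0,"rz":0},{"tx":0,"ty":0,"tz":0,"rx":6.17,"ry":1.0,"rz":-4.5},{"tx":0,"ty":0,"tz":0,"rx":6.17,"ry":1.0,"rz":-4.5},{"tx":0,"ty":0,"tz":0,"rx":6.17,"ry":1.0,"rz":-4.5},{"tx":0,"ty":0,"tz":0,"rx":6.17,"ry":1.0,"rz":-4.5},{"tx":0,"ty":0,"tz":0,"rx":0,"ry":0,"rz":0},{"tx":0,"ty":0,"tz":0,"rx":0,"ry":0,"rz":0}]'; python3 - <<'E'
from meas import *
obs(); plan([.568,-.0137,.169],down(111))
c=cam("wrist"); cv2.imwrite("pics/w7.png",c["pixels"][:,:,::-1])
E
```

```text
time_s: 11.85
tool_pos: [0.5678, -0.0132, 0.2601]
tool_rot: [179.9, -0.0, 111.0]
force: [-1.1, 0.5, -0.9]
grip_width: 0.087
{'time_s': 11.85, 'qpos': [11.7386, 8.6656, -14.5042, 93.7362, 2.1454, 77.7933, 17.9131], 'tool_pos': [0.5678, -0.0132, 0.2601], 'tool_rot': [179.8983, -0.0355, 110.9706], 'force': [-1.0911, 0.5397, -0.8887], 'wrist_torque': [-0.0536, -0.1635, 0.0038], 'grip_width': 0.087}
t 11.85 rot tool deg [ 0.1  -0.04 -0.03] | 0.11
shift after rot (mm) [-0.5  0.1 91.1] shift before rot [-0.6 -0.1 91.1]
```

View pics/w7.png

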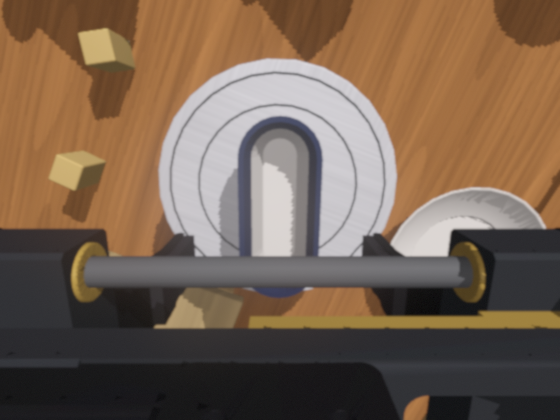

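The dish is centred between the fingers (columns 240-322) and aligned. I'll lower and grip.

```bash
python3 -m creep '[{"tx":0,"ty":0,"tz":0.02,"rx":0,"ry":0,"rz":0},{"tx":0,"ty":0,"tz":0.02,"rx":0,"ry":0,"rz":0},{"tx":0,"ty":0,"tz":0.02,"rx":0,"ry":0,"rz":0},{"tx":0,"ty":0,"tz":0.015,"rx":0,"ry":0,"rz":0},{"tx":0,"ty":0,"tz":0.01,"rx":0,"ry":0,"rz":0},{"tx":0,"ty":0,"tz":0.006,"rx":0,"ry":0,"rz":0},{"tx":0,"ty":0,"tz":0,"rx":0,"ry":0,"rz":0}]'; python3 -m creep '[{"tx":0,"ty":0,"tz":0,"rx":0,"ry":0,"rz":0},{"tx":0,"ty":0,"tz":0,"rx":0,"ry":0,"rz":0},{"tx":0,"ty":0,"tz":0,"rx":0,"ry":0,"rz":0},{"tx":0,"ty":0,"tz":0,"rx":0,"ry":0,"rz":0},{"tx":0,"ty":0,"tz":0,"rx":0,"ry":0,"rz":0},{"tx":0,"ty":0,"tz":0,"rx":0,"ry":0,"rz":0}]' 0.04 25
```

```text
time_s: 12.78
tool_pos: [0.5684, -0.013, 0.1705]
tool_rot: [179.8, 0.0, 111.0]
force: [-0.8, 0.5, -0.5]
grip_width: 0.0871
time_s: 13.52
tool_pos: [0.5687, -0.0129, 0.1709]
tool_rot: [179.8, 0.0, 111.1]
force: [0.7, 0.4, 1.9]
grip_width: 0.0618
```

```bash
python3 -m creep '[{"tx":0,"ty":0,"tz":-0.005,"rx":0,"ry":0,"rz":0},{"tx":0,"ty":0,"tz":-0.01,"rx":0,"ry":0,"rz":0},{"tx":0,"ty":0,"tz":-0.02,"rx":0,"ry":0,"rz":0},{"tx":0,"ty":0,"tz":-0.025,"rx":0,"ry":0,"rz":0},{"tx":0,"ty":0,"tz":-0.02,"rx":0,"ry":0,"rz":0},{"tx":0,"ty":0,"tz":0,"rx":0,"ry":0,"rz":0}]'; python3 - <<'E'
from meas import *
obs(); plan([.415,-.2868,.25],down(66.7))
s=cam("scene"); crop(s,165,100,140,140,4,"pics/s7.png")
E
```

```text
time_s: 14.28
tool_pos: [0.5692, -0.0129, 0.2525]
tool_rot: [179.7, 0.1, 111.0]
force: [0.9, -0.4, -4.5]
grip_width: 0.062
{'time_s': 14.275, 'qpos': [11.7047, 8.8498, -14.5296, 94.4024, 2.2442, 76.6768, 17.887], 'tool_pos': [0.5692, -0.0129, 0.2525], 'tool_rot': [179.6501, 0.0867, 111.0494], 'force': [0.9468, -0.4174, -4.5408], 'wrist_torque': [-0.0503, -0.1281, -0.0258], 'grip_width': 0.062}
t 14.28 rot tool deg [ 0.37 -0.05 44.35] | 44.35
shift after rot (mm) [-312.6  -33.3    2.5] shift before rot [-200.2 -242.3    1.4]
```

View pics/s7.png

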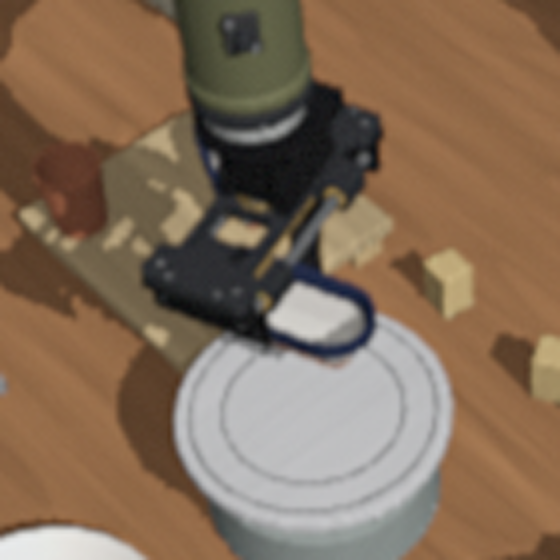

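The dish is lifted clear of the wheel and held.

```bash
python3 -m creep '[{"tx":-0.02,"ty":-0.0242,"tz":0,"rx":0,"ry":0,"rz":0},{"tx":-0.02,"ty":-0.0242,"tz":0,"rx":0,"ry":0,"rz":0},{"tx":-0.02,"ty":-0.0242,"tz":0,"rx":0,"ry":0,"rz":0},{"tx":-0.02,"ty":-0.0242,"tz":0,"rx":0,"ry":0,"rz":0},{"tx":-0.02,"ty":-0.0242,"tz":0,"rx":0,"ry":0,"rz":0},{"tx":-0.02,"ty":-0.0242,"tz":0,"rx":0,"ry":0,"rz":0},{"tx":-0.02,"ty":-0.0242,"tz":0,"rx":0,"ry":0,"rz":0},{"tx":-0.02,"ty":-0.0242,"tz":0,"rx":0,"ry":0,"rz":0},{"tx":-0.02,"ty":-0.0242,"tz":0,"rx":0,"ry":0,"rz":0},{"tx":-0.02,"ty":-0.0242,"tz":0,"rx":0,"ry":0,"rz":0},{"tx":0,"ty":0,"tz":0,"rx":0.07,"ry":0,"rz":7.4},{"tx":0,"ty":0,"tz":0,"rx":0.07,"ry":0,"rz":7.4},{"tx":0,"ty":0,"tz":0,"rx":0.07,"ry":0,"rz":7.4},{"tx":0,"ty":0,"tz":0,"rx":0.07,"ry":0,"rz":7.4},{"tx":0,"ty":0,"tz":0,"rx":0.07,"ry":0,"rz":7.4},{"tx":0,"ty":0,"tz":0,"rx":0.07,"ry":0,"rz":7.3},{"tx":0,"ty":0,"tz":0,"rx":0,"ry":0,"rz":0},{"tx":0,"ty":0,"tz":0,"rx":0,"ry":0,"rz":0}]'; python3 - <<'E'
from meas import *
obs(); plan([.415,-.2868,.25],down(66.7))
c=cam("wrist"); cv2.imwrite("pics/w8.png",c["pixels"][:,:,::-1])
E
```

```text
time_s: 16.58
tool_pos: [0.4139, -0.2864, 0.2492]
tool_rot: [-179.7, 0.0, 66.9]
force: [0.2, 0.4, -3.0]
grip_width: 0.0615
{'time_s': 16.575, 'qpos': [30.4401, 0.7827, 1.165, 103.2401, 0.0725, 76.2994, 8.4615], 'tool_pos': [0.4139, -0.2864, 0.2492], 'tool_rot': [-179.6688, 0.0379, 66.8739], 'force': [0.2207, 0.4072, -3.0179], 'wrist_torque': [-0.0415, -0.0614, -0.0611], 'grip_width': 0.0615}
t 16.57 rot tool deg [-0.33  0.04  0.17] | 0.38
shift after rot (mm) [ 0.   1.2 -0.8] shift before rot [ 0.   1.2 -0.8]
```

View pics/w8.png

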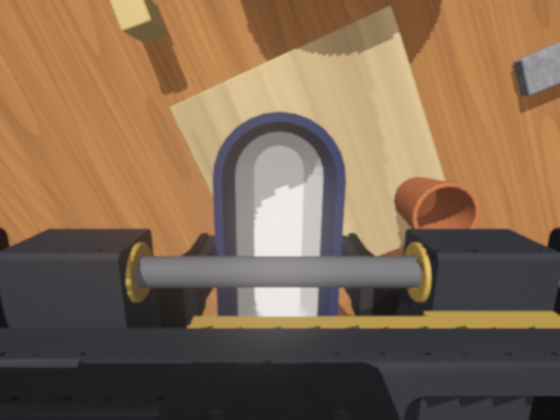

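```bash
python3 - <<'E'
from meas import *
o=env.get_obs(); R0=Rt(o); c=cam("wrist"); z=o["tool_pos"][2]-.015
m=mask(c,(190,90,370,230),"blue"); k=cv2.convexHull(big(m))[:,0]
P=np.array([onz(c,p,z) for p in k]); L=R0.inv().apply(P-o["tool_pos"])*1e3
print(k.min(0),k.max(0)); print(L.min(0).round(1),L.max(0).round(1)); 
i=L[:,0]<40; print(L[L[:,0].argmax()].round(1)); print(L[i].round(1))
top=cam("top"); cv2.imwrite("pics/t8.png",top["pixels"][:,:,::-1]); sc=cam("scene"); crop(sc,160,90,140,120,5,"pics/s8.png"); crop(top,340,150,140,120,5,"pics/t8.png")
E
```

```text
[214 113] [344 229]
[ 16.7 -30.5  14.8] [70.2 30.1 15.2]
[70.2 -2.6 15. ]
[[ 37.6  30.1  14.8]
 [ 30.   30.   14.8]
 [ 22.7  29.9  14.8]
 [ 16.8  29.7  14.8]
 [ 16.7 -30.1  15.2]
 [ 19.2 -30.5  15.2]
 [ 32.4 -30.3  15.1]]
```

View pics/t8.png

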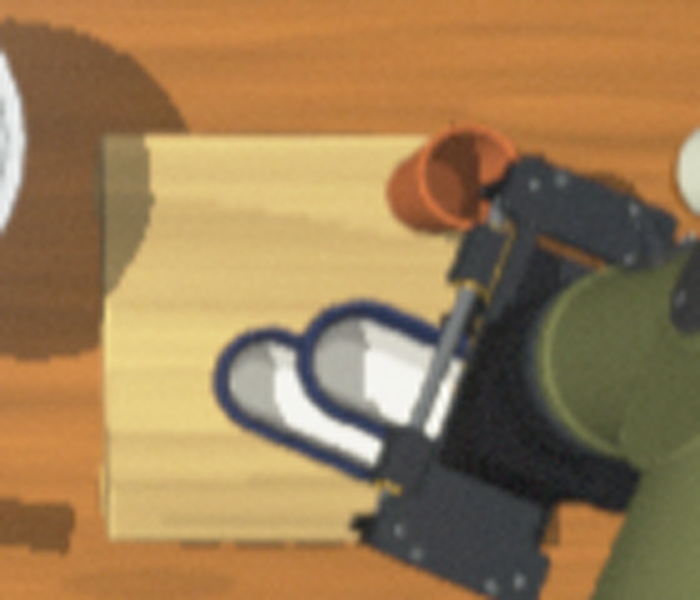

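View pics/s8.png

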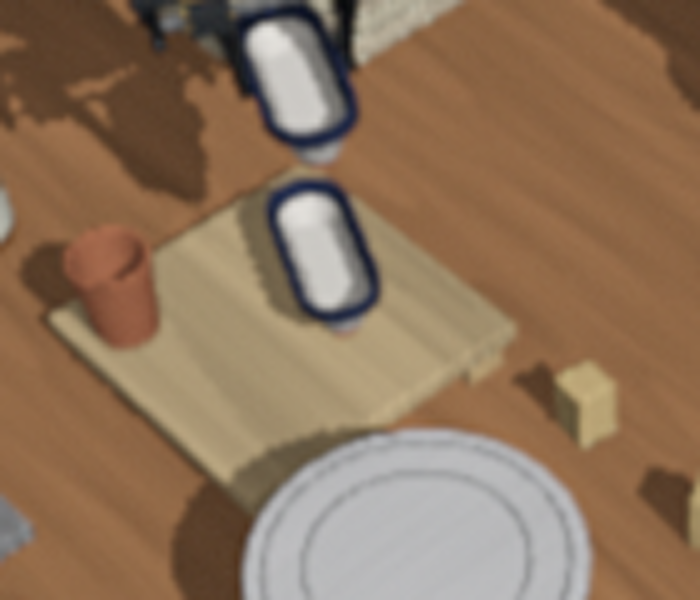

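The held dish is symmetric in the hand (±30 mm, end at 70 mm). Lowering towards the twin.

```bash
python3 -m creep '[{"tx":0,"ty":0.0012,"tz":0.01,"rx":-0.3,"ry":0,"rz":0},{"tx":0,"ty":0,"tz":0.02,"rx":0,"ry":0,"rz":0},{"tx":0,"ty":0,"tz":0.02,"rx":0,"ry":0,"rz":0},{"tx":0,"ty":0,"tz":0.02,"rx":0,"ry":0,"rz":0},{"tx":0,"ty":0,"tz":0.02,"rx":0,"ry":0,"rz":0},{"tx":0,"ty":0,"tz":0.015,"rx":0,"ry":0,"rz":0},{"tx":0,"ty":0,"tz":0,"rx":0,"ry":0,"rz":0},{"tx":0,"ty":0,"tz":0,"rx":0,"ry":0,"rz":0},{"tx":0,"ty":0,"tz":0,"rx":0,"ry":0,"rz":0}]'; python3 - <<'E'
from meas import *
obs(); plan([.415,-.2868,.107],down(66.7))
s=cam("scene"); crop(s,180,90,100,90,7,"pics/s9.png")
top=cam("top"); crop(top,340,150,140,120,5,"pics/t9.png")
E
```

```text
time_s: 17.9
tool_pos: [0.4159, -0.2875, 0.1459]
tool_rot: [179.9, 0.1, 66.7]
force: [0.2, 0.0, -3.2]
grip_width: 0.0614
{'time_s': 17.9, 'qpos': [30.5521, 5.2718, 1.1211, 110.8356, -0.0708, 63.7425, 8.4489], 'tool_pos': [0.4159, -0.2875, 0.1459], 'tool_rot': [179.8562, 0.0612, 66.7492], 'force': [0.1711, 0.0224, -3.2108], 'wrist_torque': [-0.0051, -0.0327, 0.0388], 'grip_width': 0.0614}
t 17.9 rot tool deg [0.14 0.06 0.05] | 0.16
shift after rot (mm) [ 0.3 -1.1 38.9] shift before rot [ 0.3 -1.2 38.9]
```

View pics/s9.png

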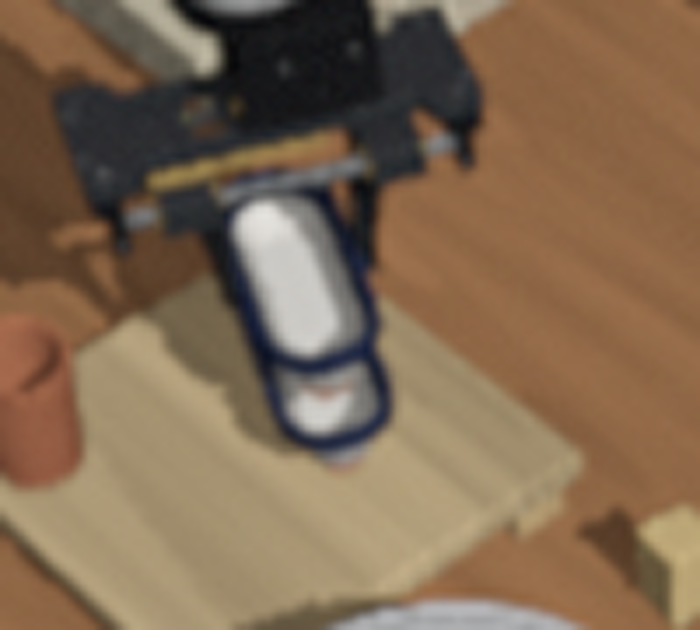

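View pics/t9.png

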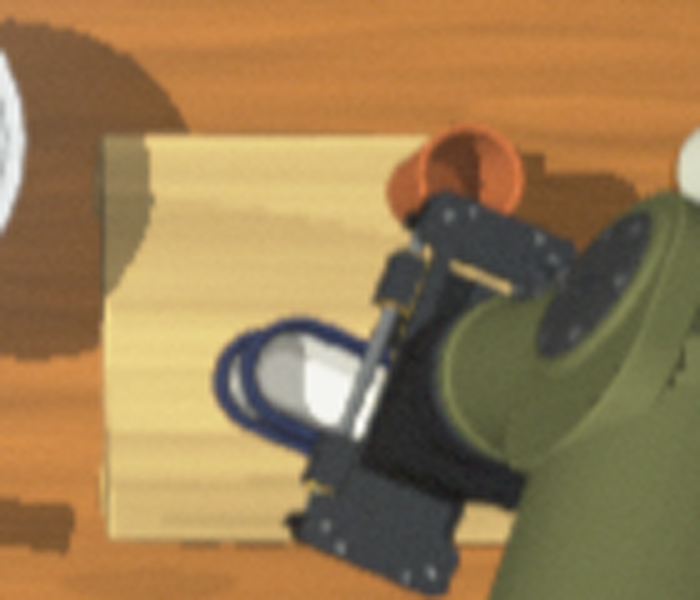

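The dish is above the twin with outlines parallel. The cup at top-crop (460,180) is well below the gripper body.

```bash
python3 -m creep '[{"tx":0.0003,"ty":-0.0011,"tz":0.008,"rx":0.14,"ry":0,"rz":0},{"tx":0,"ty":0,"tz":0.008,"rx":0,"ry":0,"rz":0},{"tx":0,"ty":0,"tz":0.006,"rx":0,"ry":0,"rz":0},{"tx":0,"ty":0,"tz":0.004,"rx":0,"ry":0,"rz":0},{"tx":0,"ty":0,"tz":0.003,"rx":0,"ry":0,"rz":0},{"tx":0,"ty":0,"tz":0.002,"rx":0,"ry":0,"rz":0}]';python3 -m creep '[{"tx":0,"ty":0,"tz":0.001,"rx":0,"ry":0,"rz":0},{"tx":0,"ty":0,"tz":0.001,"rx":0,"ry":0,"rz":0},{"tx":0,"ty":0,"tz":0.001,"rx":0,"ry":0,"rz":0}]'
```

```text
time_s: 18.75
tool_pos: [0.4144, -0.2865, 0.1138]
tool_rot: [-179.9, 0.0, 66.7]
force: [-0.7, 0.4, -3.2]
grip_width: 0.0615
time_s: 19.12
tool_pos: [0.4145, -0.2865, 0.111]
tool_rot: [-179.9, 0.0, 66.7]
force: [0.9, 0.5, -4.6]
grip_width: 0.0614
```

```bash
python3 -m creep '[{"tx":0,"ty":0,"tz":0.001,"rx":0,"ry":0,"rz":0},{"tx":0,"ty":0,"tz":0.001,"rx":0,"ry":0,"rz":0}]';python3 -m creep '[{"tx":0,"ty":0,"tz":0.001,"rx":0,"ry":0,"rz":0}]';python3 -m creep '[{"tx":0,"ty":0,"tz":0.0007,"rx":0,"ry":0,"rz":0}]'
```

```text
time_s: 19.38
tool_pos: [0.4144, -0.2864, 0.1089]
tool_rot: [-179.9, 0.0, 66.8]
force: [-0.0, -0.0, -3.5]
grip_width: 0.0616
time_s: 19.5
tool_pos: [0.4144, -0.2864, 0.1079]
tool_rot: [-179.9, 0.0, 66.7]
force: [0.6, 0.8, -3.0]
grip_width: 0.0612
time_s: 19.62
tool_pos: [0.4144, -0.2864, 0.1071]
tool_rot: [-179.9, 0.0, 66.8]
force: [-0.1, -0.4, -3.7]
grip_width: 0.0614
```

```bash
python3 -m creep '[{"tx":0,"ty":0,"tz":0.0007,"rx":0,"ry":0,"rz":0}]';python3 -m creep '[{"tx":0,"ty":0,"tz":0.0007,"rx":0,"ry":0,"rz":0}]';python3 -m creep '[{"tx":0,"ty":0,"tz":0.0005,"rx":0,"ry":0,"rz":0}]'
```

```text
time_s: 19.75
tool_pos: [0.4144, -0.2865, 0.1068]
tool_rot: [-179.9, 0.0, 66.7]
force: [-1.1, 1.3, 2.3]
grip_width: 0.0615
time_s: 19.88
tool_pos: [0.4144, -0.2865, 0.1068]
tool_rot: [-179.9, 0.0, 66.7]
force: [-3.6, 2.1, 8.4]
grip_width: 0.0617
time_s: 20.0
tool_pos: [0.4144, -0.2865, 0.1068]
tool_rot: [-179.9, 0.0, 66.7]
force: [-3.7, 2.6, 10.0]
grip_width: 0.0619
```

It made contact at the predicted home height. I'll relax and open the fingers, then lift.

```bash
python3 -m creep '[{"tx":0,"ty":0,"tz":-0.0008,"rx":0,"ry":0,"rz":0},{"tx":0,"ty":0,"tz":0,"rx":0,"ry":0,"rz":0}]'; python3 -m creep '[{"tx":0,"ty":0,"tz":0,"rx":0,"ry":0,"rz":0},{"tx":0,"ty":0,"tz":0,"rx":0,"ry":0,"rz":0},{"tx":0,"ty":0,"tz":0,"rx":0,"ry":0,"rz":0},{"tx":0,"ty":0,"tz":0,"rx":0,"ry":0,"rz":0}]' 0.087; python3 -m creep '[{"tx":0,"ty":0,"tz":-0.01,"rx":0,"ry":0,"rz":0},{"tx":0,"ty":0,"tz":-0.03,"rx":0,"ry":0,"rz":0},{"tx":0,"ty":0,"tz":-0.05,"rx":0,"ry":0,"rz":0},{"tx":0,"ty":0,"tz":-0.06,"rx":0,"ry":0,"rz":0},{"tx":-0.04,"ty":0,"tz":-0.05,"rx":0,"ry":0,"rz":0},{"tx":-0.04,"ty":0,"tz":0,"rx":0,"ry":0,"rz":0},{"tx":0,"ty":0,"tz":0,"rx":0,"ry":0,"rz":0},{"tx":0,"ty":0,"tz":0,"rx":0,"ry":0,"rz":0}]'; python3 - <<'E'
from meas import *
obs(); c=cam("wrist"); cv2.imwrite("pics/w10.png",c["pixels"][:,:,::-1])
oval(c,(180,0,400,225),.092,"pics/w10m.png")
s=cam("scene"); crop(s,180,90,100,90,7,"pics/s10.png"); crop(s,295,230,75,70,6,"pics/s10b.png")
oval(s,(190,110,250,170),.092)
E
```

```text
time_s: 20.25
tool_pos: [0.4144, -0.2865, 0.1068]
tool_rot: [-179.9, 0.0, 66.8]
force: [-3.4, 1.5, 6.7]
grip_width: 0.0619
time_s: 20.75
tool_pos: [0.4145, -0.2865, 0.106]
tool_rot: [-179.9, 0.0, 66.8]
force: [0.0, -0.6, -0.1]
grip_width: 0.0856
time_s: 21.75
tool_pos: [0.3838, -0.3583, 0.305]
tool_rot: [-179.9, -0.0, 66.8]
force: [0.1, 0.7, 0.6]
grip_width: 0.087
{'time_s': 21.75, 'qpos': [34.668, 1.8523, 5.5923, 95.8139, -0.1545, 82.4461, 17.0487], 'tool_pos': [0.3838, -0.3583, 0.305], 'tool_rot': [-179.893, -0.0042, 66.7707], 'force': [0.1015, 0.7461, 0.6456], 'wrist_torque': [0.0134, -0.1211, -0.0303], 'grip_width': 0.087}
oval centre [ 414.1 -286.4] size [138.9  59.9] long axis deg 66.32 pix [248.  35.] [308. 178.]
oval centre [ 420.9 -275.1] size [160.6  60.9] long axis deg 66.67 pix [213. 123.] [235. 154.]
```

View pics/w10.png

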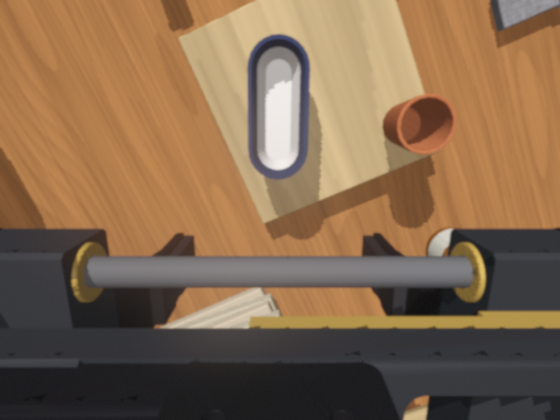

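View pics/s10.png

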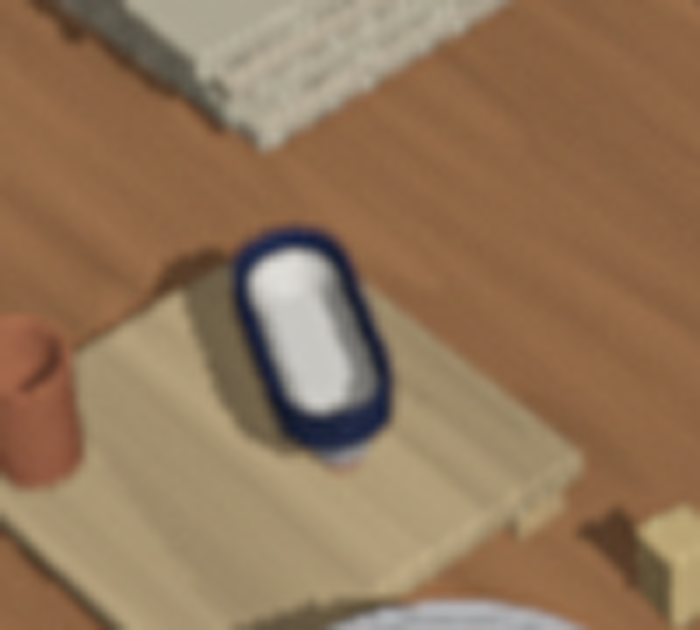

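The dish is nested with a single outline: wrist centre (0.414,-0.286), axis 66.3°. The cup has not moved. Back to the button.

```bash
python3 - <<'E'
from h import *
R0=Rt(); d=np.array([.53,-.05,.30])-env.get_obs()["tool_pos"]; print(R0.inv().apply(d))
R,n=btnR(2.4,-22); top=np.array([.467,.315,.136]); plan(None,R); print(R0.inv().apply(top+n*.11-[.53,-.05,.30]), top+n*.11)
E
```

```text
[0.34021607 0.01318388 0.00472404]
t 21.85 rot tool deg [-25.83   0.75 -46.75] | 53.42
[ 0.29090313 -0.24309913  0.06480621] [0.42055277 0.31305328 0.23569386]
```

```bash
python3 -m creep '[{"tx":0.0567,"ty":0.0022,"tz":0.0008,"rx":0,"ry":0,"rz":0},{"tx":0.0567,"ty":0.0022,"tz":0.0008,"rx":0,"ry":0,"rz":0},{"tx":0.0567,"ty":0.0022,"tz":0.0008,"rx":0,"ry":0,"rz":0},{"tx":0.0567,"ty":0.0022,"tz":0.0008,"rx":0,"ry":0,"rz":0},{"tx":0.0567,"ty":0.0022,"tz":0.0008,"rx":0,"ry":0,"rz":0},{"tx":0.0567,"ty":0.0022,"tz":0.0008,"rx":0,"ry":0,"rz":0},{"tx":0.0364,"ty":-0.0304,"tz":0.0081,"rx":0,"ry":0,"rz":0},{"tx":0.0364,"ty":-0.0304,"tz":0.0081,"rx":0,"ry":0,"rz":0},{"tx":0.0364,"ty":-0.0304,"tz":0.0081,"rx":0,"ry":0,"rz":0},{"tx":0.0364,"ty":-0.0304,"tz":0.0081,"rx":0,"ry":0,"rz":0},{"tx":0.0364,"ty":-0.0304,"tz":0.0081,"rx":0,"ry":0,"rz":0},{"tx":0.0364,"ty":-0.0304,"tz":0.0081,"rx":0,"ry":0,"rz":0},{"tx":0.0364,"ty":-0.0304,"tz":0.0081,"rx":0,"ry":0,"rz":0},{"tx":0.0364,"ty":-0.0304,"tz":0.0081,"rx":0,"ry":0,"rz":0},{"tx":0,"ty":0,"tz":0,"rx":0,"ry":0,"rz":0}]'; python3 - <<'E'
from h import *
obs()
R,n=btnR(2.4,-22); top=np.array([.467,.315,.136]); plan(top+n*.11,R)
E
```

```text
time_s: 23.72
tool_pos: [0.4175, 0.3167, 0.2346]
tool_rot: [-179.7, 0.0, 67.3]
force: [0.4, -0.3, -0.9]
grip_width: 0.0871
{'time_s': 23.725, 'qpos': [-7.1607, 5.5747, -34.6066, 100.8209, 3.049, 74.7449, -65.1266], 'tool_pos': [0.4175, 0.3167, 0.2346], 'tool_rot': [-179.7408, 0.0285, 67.3242], 'force': [0.4155, -0.3465, -0.9466], 'wrist_torque': [-0.0994, -0.1082, 0.0492], 'grip_width': 0.0871}
t 23.73 rot tool deg [-25.96   0.61 -46.31] | 53.09
shift after rot (mm) [-4.7  1.4  0.3] shift before rot [-2.2  4.3 -1.1]
```

```bash
python3 -m creep '[{"tx":0,"ty":0,"tz":0,"rx":-4.33,"ry":0.1,"rz":-7.72},{"tx":0,"ty":0,"tz":0,"rx":-4.33,"ry":0.1,"rz":-7.72},{"tx":0,"ty":0,"tz":0,"rx":-4.33,"ry":0.1,"rz":-7.72},{"tx":0,"ty":0,"tz":0,"rx":-4.33,"ry":0.1,"rz":-7.72},{"tx":0,"ty":0,"tz":0,"rx":-4.33,"ry":0.1,"rz":-7.72},{"tx":0,"ty":0,"tz":0,"rx":-4.33,"ry":0.1,"rz":-7.72},{"tx":-0.0047,"ty":0.0014,"tz":0,"rx":0,"ry":0,"rz":0},{"tx":0,"ty":0,"tz":0,"rx":0,"ry":0,"rz":0},{"tx":0,"ty":0,"tz":0,"rx":0,"ry":0,"rz":0}]'; python3 - <<'E'
from meas import *
obs()
R,n=btnR(2.4,-22); top=np.array([.467,.315,.136]); plan(top-n*.0015,R)
c=cam("wrist"); cv2.imwrite("pics/w11.png",c["pixels"][:,:,::-1])
r=big(mask(c,(230,150,330,250),"red")); print(cv2.minEnclosingCircle(r),proj(c,[top-n*.0115]))
E
```

```text
time_s: 24.85
tool_pos: [0.4248, 0.3082, 0.2369]
tool_rot: [156.5, 9.2, 111.8]
force: [0.1, 0.5, 0.4]
grip_width: 0.087
{'time_s': 24.85, 'qpos': [-10.3222, -9.8027, -36.5836, 116.5926, 14.7017, 54.3051, -30.5084], 'tool_pos': [0.4248, 0.3082, 0.2369], 'tool_rot': [156.5151, 9.1898, 111.817], 'force': [0.0984, 0.534, 0.4445], 'wrist_torque': [0.0115, 0.3862, -0.0347], 'grip_width': 0.087}
t 24.85 rot tool deg [-0.01  0.35 -0.6 ] | 0.69
shift after rot (mm) [  6.3  -2.  110.9] shift before rot [  6.9  -2.1 110.8]
((275.810791015625, 196.5599822998047), 23.846542358398438) [[276.01679026 199.35357957]]
```

View pics/w11.png

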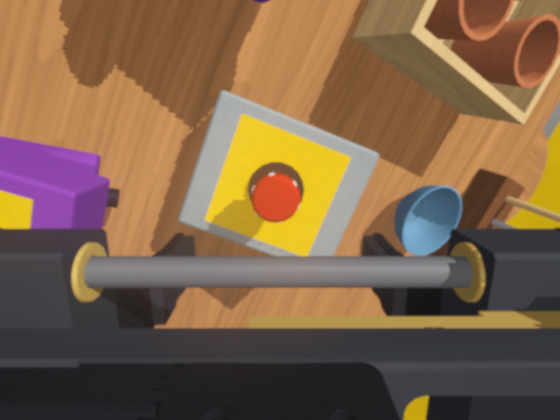

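The button is still latched, with the cap at (276,197). I'll correct sideways, then descend over the cap.

```bash
python3 -m creep '[{"tx":0.0065,"ty":-0.002,"tz":0,"rx":0,"ry":0.35,"rz":-0.6},{"tx":0,"ty":0,"tz":0.02,"rx":0,"ry":0,"rz":0},{"tx":0,"ty":0,"tz":0.02,"rx":0,"ry":0,"rz":0},{"tx":0,"ty":0,"tz":0.015,"rx":0,"ry":0,"rz":0},{"tx":0,"ty":0,"tz":0.01,"rx":0,"ry":0,"rz":0},{"tx":0,"ty":0,"tz":0,"rx":0,"ry":0,"rz":0},{"tx":0,"ty":0,"tz":0,"rx":0,"ry":0,"rz":0}]'; python3 - <<'E'
from meas import *
obs()
R,n=btnR(2.4,-22); top=np.array([.467,.315,.136]); plan(top-n*.0015,R)
E
```

```text
time_s: 25.78
tool_pos: [0.4478, 0.3148, 0.1763]
tool_rot: [156.6, 9.2, 112.6]
force: [-0.4, -0.1, 0.6]
grip_width: 0.0868
{'time_s': 25.775, 'qpos': [-9.5317, -2.7422, -38.2243, 118.7415, 21.8221, 47.4782, -36.0531], 'tool_pos': [0.4478, 0.3148, 0.1763], 'tool_rot': [156.5683, 9.1602, 112.6324], 'force': [-0.3959, -0.0879, 0.556], 'wrist_torque': [-0.0022, 0.3858, -0.0428], 'grip_width': 0.0868}
t 25.77 rot tool deg [ 0.07 -0.    0.13] | 0.15
shift after rot (mm) [-0.7  0.1 46.2] shift before rot [-0.7  0.1 46.2]
```

```bash
python3 -m creep '[{"tx":-0.0007,"ty":0,"tz":0.012,"rx":0,"ry":0,"rz":0},{"tx":0,"ty":0,"tz":0.012,"rx":0,"ry":0,"rz":0},{"tx":0,"ty":0,"tz":0.01,"rx":0,"ry":0,"rz":0},{"tx":0,"ty":0,"tz":0.007,"rx":0,"ry":0,"rz":0},{"tx":0,"ty":0,"tz":0.005,"rx":0,"ry":0,"rz":0},{"tx":0,"ty":0,"tz":0,"rx":0,"ry":0,"rz":0},{"tx":0,"ty":0,"tz":0,"rx":0,"ry":0,"rz":0}]'; python3 - <<'E'
from meas import *
obs()
R,n=btnR(2.4,-22); top=np.array([.467,.315,.136]); plan(top-n*.0015,R)
c=cam("wrist"); cv2.imwrite("pics/w12.png",c["pixels"][:,:,::-1])
s=cam("scene"); crop(s,270,190,120,110,5,"pics/s12.png")
E
```

```text
time_s: 26.65
tool_pos: [0.4674, 0.3148, 0.1346]
tool_rot: [156.6, 9.2, 112.6]
force: [-0.5, -0.1, -0.6]
grip_width: 0.0869
{'time_s': 26.65, 'qpos': [-9.5333, 2.9139, -38.0573, 119.5452, 28.5426, 43.4034, -41.1619], 'tool_pos': [0.4674, 0.3148, 0.1346], 'tool_rot': [156.5843, 9.1687, 112.6297], 'force': [-0.5144, -0.1194, -0.6073], 'wrist_torque': [-0.0533, 0.3535, 0.0124], 'grip_width': 0.0869}
t 26.65 rot tool deg [0.05 0.01 0.13] | 0.14
shift after rot (mm) [0.1 0.3 0. ] shift before rot [0.1 0.3 0. ]
```

View pics/w12.png

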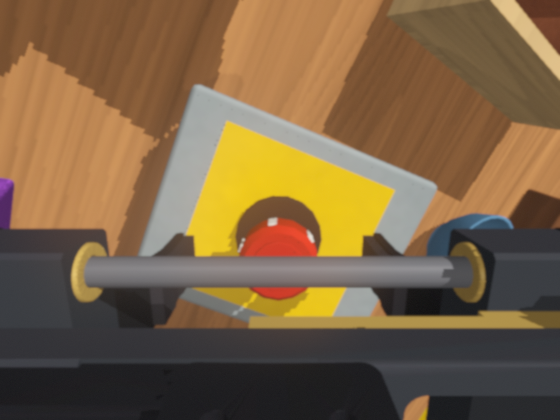

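View pics/s12.png

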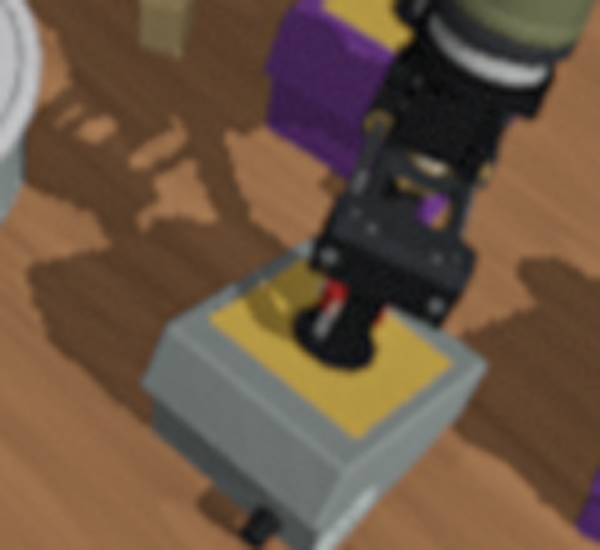

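The cap at (278,258) lies centred between the fingers. Grip and twist clockwise (+rz of the tool).

```bash
python3 -m creep '[{"tx":0,"ty":0,"tz":0,"rx":0,"ry":0,"rz":0},{"tx":0,"ty":0,"tz":0,"rx":0,"ry":0,"rz":0},{"tx":0,"ty":0,"tz":0,"rx":0,"ry":0,"rz":0},{"tx":0,"ty":0,"tz":0,"rx":0,"ry":0,"rz":0},{"tx":0,"ty":0,"tz":0,"rx":0,"ry":0,"rz":0},{"tx":0,"ty":0,"tz":0,"rx":0,"ry":0,"rz":0},{"tx":0,"ty":0,"tz":0,"rx":0,"ry":0,"rz":0}]' 0.02 30; python3 st.py; python3 -m creep '[{"tx":0,"ty":0,"tz":0,"rx":0,"ry":0,"rz":5},{"tx":0,"ty":0,"tz":0,"rx":0,"ry":0,"rz":5},{"tx":0,"ty":0,"tz":0,"rx":0,"ry":0,"rz":5},{"tx":0,"ty":0,"tz":0,"rx":0,"ry":0,"rz":5}]'; python3 st.py
```

```text
time_s: 27.62
tool_pos: [0.4675, 0.3147, 0.1344]
tool_rot: [156.6, 9.2, 112.6]
force: [0.8, -0.3, 1.1]
grip_width: 0.039
t 27.625 depth mm 26.64897987275393 lat [-0.3541004  -0.18077766] axial F 0.6894838062853297 F [ 0.8 -0.3  1.1] q3 [-10.   3. -38. 120.  29.  43. -41.]
time_s: 28.12
tool_pos: [0.4677, 0.3148, 0.1347]
tool_rot: [154.9, 0.8, 94.2]
force: [0.7, 0.9, 2.0]
grip_width: 0.0391
t 28.125 depth mm 26.475917692994773 lat [-0.21410355  0.11986174] axial F 1.546373026447291 F [0.7 0.9 2. ] q3 [-10.   3. -37. 120.  28.  43. -61.]
```

```bash
python3 -m creep '[{"tx":0,"ty":0,"tz":0,"rx":0,"ry":0,"rz":5},{"tx":0,"ty":0,"tz":0,"rx":0,"ry":0,"rz":5},{"tx":0,"ty":0,"tz":0,"rx":0,"ry":0,"rz":5},{"tx":0,"ty":0,"tz":0,"rx":0,"ry":0,"rz":3},{"tx":0,"ty":0,"tz":0,"rx":0,"ry":0,"rz":0},{"tx":0,"ty":0,"tz":0,"rx":0,"ry":0,"rz":0}]'; python3 st.py; python3 - <<'E'
from h import *
obs()
c=cam("wrist"); cv2.imwrite("pics/w13.png",c["pixels"][:,:,::-1])
E
```

```text
time_s: 28.88
tool_pos: [0.4678, 0.3149, 0.1351]
tool_rot: [155.7, -6.7, 78.0]
force: [-1.3, -2.1, 5.5]
grip_width: 0.0388
t 28.875 depth mm 26.1649426345108 lat [-0.13580595  0.37923934] axial F 5.582739982015879 F [-1.3 -2.1  5.5] q3 [-11.   3. -37. 120.  28.  43. -79.]
{'time_s': 28.875, 'qpos': [-10.8121, 2.8071, -36.7496, 119.5471, 28.4278, 43.3727, -79.0164], 'tool_pos': [0.4678, 0.3149, 0.1351], 'tool_rot': [155.7332, -6.6537, 78.026], 'force': [-1.3461, -2.1411, 5.4909], 'wrist_torque': [-0.2198, 0.1273, 0.018], 'grip_width': 0.0388}
```

View pics/w13.png

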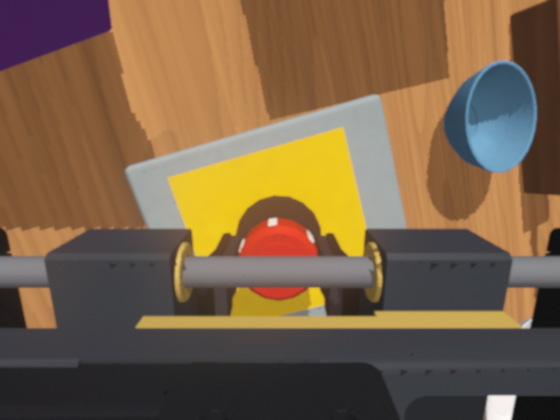

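The cap's white marks kept their place at (273,222) relative to the fingers, so it turned the full 38° (0.66 rad). The axial force rose to 5.6 N, so the latch is free. I'll let it up along the axis, then open.

```bash
python3 -m creep '[{"tx":0,"ty":0,"tz":-0.003,"rx":0,"ry":0,"rz":0},{"tx":0,"ty":0,"tz":-0.003,"rx":0,"ry":0,"rz":0},{"tx":0,"ty":0,"tz":-0.002,"rx":0,"ry":0,"rz":0},{"tx":0,"ty":0,"tz":-0.002,"rx":0,"ry":0,"rz":0}]'; python3 st.py; python3 -m creep '[{"tx":0,"ty":0,"tz":0,"rx":0,"ry":0,"rz":0},{"tx":0,"ty":0,"tz":0,"rx":0,"ry":0,"rz":0},{"tx":0,"ty":0,"tz":0,"rx":0,"ry":0,"rz":0},{"tx":0,"ty":0,"tz":0,"rx":0,"ry":0,"rz":0},{"tx":0,"ty":0,"tz":0,"rx":0,"ry":0,"rz":0},{"tx":0,"ty":0,"tz":0,"rx":0,"ry":0,"rz":0}]' 0.087; python3 st.py; python3 -m creep '[{"tx":0,"ty":0,"tz":-0.01,"rx":0,"ry":0,"rz":0},{"tx":0,"ty":0,"tz":-0.02,"rx":0,"ry":0,"rz":0},{"tx":0,"ty":0,"tz":-0.03,"rx":0,"ry":0,"rz":0},{"tx":0,"ty":0,"tz":-0.03,"rx":0,"ry":0,"rz":0},{"tx":0,"ty":0,"tz":-0.01,"rx":0,"ry":0,"rz":0},{"tx":0,"ty":0,"tz":0,"rx":0,"ry":0,"rz":0},{"tx":0,"ty":0,"tz":0,"rx":0,"ry":0,"rz":0},{"tx":0,"ty":0,"tz":0,"rx":0,"ry":0,"rz":0}]'; python3 - <<'E'
from meas import *
obs(); R,n=btnR(2.4); top=np.array([.467,.315,.136])
c=cam("wrist"); cv2.imwrite("pics/w14.png",c["pixels"][:,:,::-1])
r=big(mask(c,(220,140,340,250),"red")); print(cv2.minEnclosingCircle(r))
for d in(0,.0115): print(proj(c,[top-n*d]),331.84*.02/((c["R"]@(top-n*d)+c["t"])[2]))
s=cam("scene"); crop(s,295,230,75,70,8,"pics/s14.png")
rs=big(mask(s,(295,230,370,300),"red"));M=cv2.moments(rs);print(M["m10"]/M["m00"],M["m01"]/M["m00"])
oval(s,(190,110,250,170),.092); t=cam("top"); oval(t,(375,205,440,255),.092)
crop(t,340,150,140,120,5,"pics/t14.png")
E
```

```text
time_s: 29.42
tool_pos: [0.4636, 0.3145, 0.1439]
tool_rot: [155.8, -6.7, 78.0]
force: [5.9, 0.2, 1.9]
grip_width: 0.0388
t 29.425 depth mm 16.442775918679377 lat [-0.31285094  0.23325548] axial F -0.7702405507224479 F [5.9 0.2 1.9] q3 [-11.   2. -37. 119.  27.  44. -78.]
time_s: 30.18
tool_pos: [0.4631, 0.3144, 0.1433]
tool_rot: [155.8, -6.6, 77.9]
force: [-0.5, -0.1, -0.4]
grip_width: 0.085
t 30.175 depth mm 16.723105297784752 lat [-0.43305963 -0.48208857] axial F -0.09355176720870184 F [-0.5 -0.1 -0.4] q3 [-11.   2. -37. 119.  27.  44. -78.]
time_s: 31.18
tool_pos: [0.4208, 0.3121, 0.2327]
tool_rot: [155.9, -6.6, 77.9]
force: [1.3, -0.4, 0.2]
grip_width: 0.0872
{'time_s': 31.175, 'qpos': [-11.1512, -9.6046, -36.4172, 116.9093, 14.7642, 54.018, -68.4902], 'tool_pos': [0.4208, 0.3121, 0.2327], 'tool_rot': [155.9115, -6.5624, 77.9145], 'force': [1.2904, -0.3673, 0.2301], 'wrist_torque': [-0.0698, 0.4394, -0.0268], 'grip_width': 0.0872}
((280.1485900878906, 207.052978515625), 25.145029067993164)
[[280.13539231 210.08613439]] 26.320614019326
[[280.05121112 206.33086888]] 25.206150685233446
342.5342465753425 245.1552511415525
oval centre [ 421.1 -274.5] size [161.8  60.9] long axis deg 66.67 pix [213. 123.] [235. 154.]
oval centre [ 413.2 -284.8] size [142.6  60.6] long axis deg 66.3 pix [383. 216.] [433. 248.]
```

View pics/w14.png

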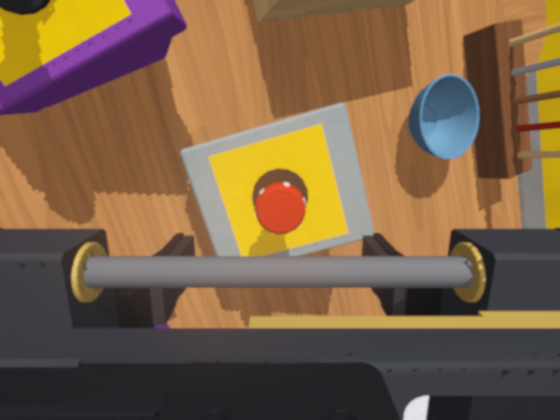

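View pics/s14.png

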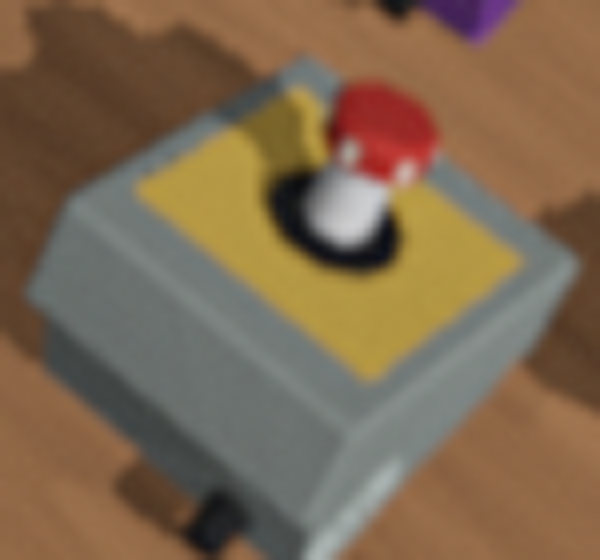

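View pics/t14.png

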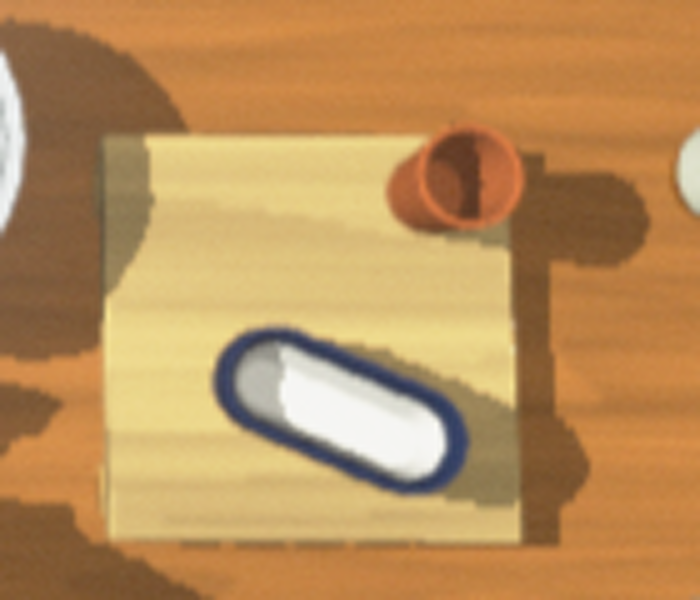

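The cap is back at scene (342.5,245.2), against (342.8,245.1) at the start, so it is fully up. The dish is nested in one outline, the cup is in place, and the robot is clear.

```bash
python3 -c "
from cell import env; print(env.sign_off())"
```

```text
the job is handed in; nothing more can be done
None
```

I finished all three steps in order and handed the job in at about 31 s of the 69 s allowed. No verdict was reported.

1. **Lock-out:** I pressed the grey console's red button along its axis. The force peaked near 9 N and dropped at the latch. I then pushed to about 21 N on the end stop, well under the 50 N limit. After I let go, the camera showed the cap staying down.
2. **Dish:** I gripped it by its blue band, lifted it off the wheel and nested it in its twin. It touched at the expected height (TCP at 0.1068 m, 0.107 m predicted) with about 10 N. After release, the images showed one outline at 66.3°; the twin alone had measured about 66.7°.
3. **Release:** I twisted the cap 38° (0.66 rad) clockwise, let it rise and opened the fingers. It came back to within 0.3 pixel of its starting place in the scene view.

**Last checks:**
- **Cup and hand:** in the last pictures the cup stood where it was. The hand was open and clear.
- **One disagreement:** with the dish nested, the scene camera put the oval about 10 mm away from where the wrist and top cameras did. I put this down to both stacked bands showing in that slanting view. The wrist and top cameras agreed within 2 mm.

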